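Turn the strip end for end in the drilling jig

TASK

The wooden strip in the sloping drilling jig has its pocketed end inside; now the other end is to be drilled. Draw the strip right out of the slot, turn it end for end with the same face up, and slide the plain end in until it has pushed the cushion of the hidden depth stop fully in and comes to a firm stop, pressing gently. Leave it there and let go, and do not disturb the tape measure, the jar and the box of screws.

Things in the scene. Friction and masses are not known exactly. Their poses are not given: they have to be found in the camera images.
- jig: wooden drilling jig, fixed to the bench: a plywood base board (190 x 100 x 14 mm) carrying a sloping block. Origin on the bench top directly under the centre of the slot's mouth; z up; its x axis points level in the direction in which the slot opens. The base reaches from x = -110 to +80 mm. Pressing the strip on its depth stop with over 30 N is too hard.
- slot_mouth (a point): centre of the mouth of the slot in the jig's block, 85 mm above the bench. x points out along the slot's axis, rising 30 degrees above level; y level across; z normal to the slot's floor, up and back over the block. The slot is 33 mm wide (y), 27 mm high (z), 82 mm deep, walls 10 mm; thin steel flares at the sides and top of the mouth reach 8 mm before it, 20 mm from the axis.
- tongue_tip (a point): outer end of the tongue, on its upper face: the slot's floor (13.5 mm below the axis) goes on outside the mouth as a straight tongue 14 mm wide (y), 75 mm long, 9 mm thick, on a post as narrow; it carries the strip and guides it in. Axes as slot_mouth.
- bush (a point): top of the two steel drill bushes on the block's roof, midway between them: 30 mm above the slot's axis, 30 mm behind the mouth, the highest point near the strip
- strip: loose strip of pale wood, 180 mm long (x), 30 mm wide (y), 24 mm thick (z), 0.08 to 0.17 kg; origin at its centre; z out of the face that has the two pockets. At the start it lies in the slot on the tongue, 28 mm deep, pocketed end inward, and does not touch the depth stop. Friction keeps it from sliding down.
- strip_centre (a point): centre of the strip, same axes as the strip: the place to grasp it, across its 30 mm width; when it is home either way round, the centre lies 26 to 50 mm outside the mouth.
- pocket_end (a point): middle of the strip's pocketed end face (strip x = -90 mm). The two pockets are 7 to 8 mm wide open grooves in the upper face, side by side, from 12 to 50 mm from this end.
- plain_end (a point): middle of the strip's plain end face (strip x = +90 mm), no pockets near it
- cushion (a joint): how far the rubber cushion on the hidden depth stop is pushed in: 0 standing out, 0.006 m fully in. It must not be pushed in with the pocketed end. Slides along the slot with about 4 N friction and stays where pushed; behind it the stop is rigid. The unseen setting varies: the standing cushion's face is 34 to 58 mm deep in the slot, the strip is home 6 mm deeper. Strip alone drags 1 to 2 N.
- tape_measure: yellow tape measure, 65 x 81 x 33 mm, lying near the jig; leave alone
- screw_jar_1: jar of screws with a red lid, 62 x 67 x 90 mm, standing near the jig; leave alone
- screw_box_1: small yellow and blue box of screws, 55 x 85 x 45 mm, near the jig; leave alone
Things that resemble listed ones, but are neither listed nor needed, are in the scene too. Leave any orange look-alike of the strip alone.

How it is judged:
By the outcome, as a careful person would: the job done as asked, in the order asked, and still so for the second after the job is handed in, with the robot touching nothing.
It also fails if it takes over 53 s, if anything falls off the work surface, if the arm or the gripper's body presses on something with over 40 N, if the wrist force passes 120 N, or if a joint passes its speed limit or range.

ROBOT

A 6-joint arm with a two-finger parallel gripper is mounted at the origin on a cart in front of the work surface, level with it; the furniture and walls round the work are solid. World frame = base frame: x ahead of the robot, y to its left, z up, the work surface at z = 0. Lengths are in mm, angles in degrees, forces in N, time in s.
With the tool pointing down it reaches from about 300 to 850 mm from the base axis. Payload 4.2 kg.
Tool frame: the origin (TCP) lies midway between the tips of the shut fingers; the grasp point (between the pads) lies 19 mm behind it; y points along the fingers, z is the direction in which the jaws open and shut, and the axes are right-handed (so a half turn about y gives the same grasp; the last joint's range is limited). The gripper opens to 91 mm and grips with 3 to 60 N. Pads are 32 mm wide; open, the fingers measure 118 mm over their backs; the gripper's body (76 mm by 178 mm) begins 60 mm behind the grasp point.
Start: joints at [-64.973, 18.312, 89.639, -0, 72.044, -1.146], TCP at [253.627, -516.061, 190.876] pointing down, gripper open.
Joint ranges: [-177.97, 177.97], [-48.28, 115.42], [12.27, 149.76], [-77.06, 257.06], [2.81, 150.46], [-146.56, 146.56]. Speed limits (degrees/s): [147.25, 147.25, 180, 180, 180, 180].

INTERFACE

Orientations are given as [roll, pitch, yaw] about the fixed x, y, z axes, in that order (R = Rz(yaw) Ry(pitch) Rx(roll)).
In Python, from workcell import env gives the robot as it stands.
- The arm moves only by the shell command python3 -m handwheel 'ROWS' [FORCE]. ROWS is JSON, a list of rows, each a list of 3 entries, a list of its own where there are three numbers: the opening, from 0 (shut) to 1 (fully open), then the shift along the tool's x, y, z in mm, then the turn, a rotation vector about the tool's x, y, z in degrees. A call has exactly 10 rows; each row shifts and turns the commanded pose from where the row before left it, along the tool's axes as they then stand; what a row does not reach is not made up. A row lasts 1/12 s, in which the tool goes at most 41.7 mm and 7.16 degrees, less where a joint would pass 70% of its speed; a pose out of reach is approached as far as the arm can. A call is refused whole if a number of a shift passes 41.7 or a number of a turn 7.16, either way. A call with a gripper value outside its range is refused whole. The fingers move at their own pace and stop on an object; FORCE is the grip in N (left out, the last holds). Time passes only in rows, so rows that do not move let the fingers close, or fill a call up. It gives the time, the measured TCP pose, the force and the opening at its end, in the units of the state.
- env.state(): the state, without advancing time (a new reading comes with each control period).
- env.grab_frame(name): name is "side" or "top" or "wrist"; returns the picture (420x560x3 uint8, red, green, blue); there is no depth.
- env.camera_info(name): a dict with "fx", "fy", "cx", "cy" (pixels), "camera_from_world" (4x4, takes a point from world to camera coordinates); the wrist camera has in their place "mount" (4x4, takes a point from camera to tool coordinates, whose origin is the TCP and whose axes are the tool frame's). Camera axes: x right, y down, z forward; pixel columns grow to the right and rows downward; lengths in mm; the calibration is good to about 2 mm. A picture is of the moment at which its call begins: read the wrist's pose just before it. camera_info takes no time and is no camera call.
- env.job_done(): hands the job in, once; it reports no verdict.
Trained networks look in the newest picture that a camera, given by its name, has taken for a name from the list of things; names that differ only in an ending like _2 or _b are one class to them, and where a whole thing is asked for, a point or a joint stands for the part that bears it (a point fixed in the world has none). Each returns a list of dicts, best first, with "p" (0 to 1); they miss things now and then, are a little off and sometimes report something else, mostly with a low value. They report only what shows in the picture. A call takes as long as a camera call. They do not tell look-alikes from the thing itself.
- env.masks_of(camera, label): "region" (420x560 bool, what is visible of it) and "location" ([column, row] in pixels, amid what is visible of it).
The state is a dict: "time_s": time; "qpos": joint angles; "qvel": joint speeds; "effort": joint torques, N m; "ee_pos": TCP position; "ee_rot": TCP orientation; "force": force on the tool from outside, world axes, zero at the start; "torque": the same for the moment, N m; "gripper_width": finger opening in mm.
Only numpy, scipy, OpenCV 4.12 (cv2) and the standard library are available. Lean on these libraries where they do the work, as an engineer would, in place of code of your own. Each camera call takes 0.05 s, during which the arm holds its last target.

## Working session

There is one attempt and no reset: what is moved stays moved. The work goes in short steps, Python scripts to look and compute and a shell command to move; the robot and the scene stay as the last step left them, time stands still between calls to the robot, and variables do not carry over. Pictures are saved under pics/ and viewed, and the job is handed in when it is done.

```bash
ls; mkdir -p pics
cat > h.py <<'E'
import numpy as np, cv2
from workcell import env
from scipy.spatial.transform import Rotation as R
np.set_printoptions(precision=2,suppress=True)
def save(im,n): cv2.imwrite('pics/'+n+'.png',im[:,:,::-1])
def cam(name,s=None):
    c=env.camera_info(name)
    K=np.array([[c['fx'],0,c['cx']],[0,c['fy'],c['cy']],[0,0,1]])
    if 'camera_from_world' in c: T=np.array(c['camera_from_world'])
    else:
        s=s or env.state(); W=np.eye(4); W[:3,:3]=R.from_euler('xyz',s['ee_rot'],degrees=True).as_matrix(); W[:3,3]=s['ee_pos']
        T=np.linalg.inv(W@np.array(c['mount']))
    return K,T
def proj(P,K,T):
    P=np.atleast_2d(P); q=(T[:3,:3]@P.T).T+T[:3,3]; q=(K@q.T).T; return q[:,:2]/q[:,2:]
def ray(uv,K,T):
    d=T[:3,:3].T@np.linalg.inv(K)@np.array([*uv,1.]); o=-T[:3,:3].T@T[:3,3]; return o,d/np.linalg.norm(d)
def tri(l):
    A=np.zeros((3,3));b=np.zeros(3)
    for o,d in l:
        M=np.eye(3)-np.outer(d,d);A+=M;b+=M@o
    p=np.linalg.solve(A,b); return p,[np.linalg.norm((np.eye(3)-np.outer(d,d))@(p-o)) for o,d in l]
E
python3 - <<'E'
from h import *
s=env.state(); print(s)
for n in ['side','top','wrist']:
    save(env.grab_frame(n),n+'0')
    for l in ['jig','strip','tape_measure','screw_jar_1','screw_box_1']:
        for r in env.masks_of(n,l)[:3]: print(n,l,r['p'],r['location'],r['region'].sum())
print(env.camera_info('wrist')); print(env.state()['time_s'])
E
```

```text
pics
{'time_s': 0.0, 'qpos': array([-64.98,  18.3 ,  89.63,   0.  ,  72.05,  -1.15]), 'qvel': array([-0.04, -0.04, -0.07,  0.01,  0.02, -0.15]), 'effort': array([  0.04, -38.9 , -21.95,   0.05,  -0.01,   0.01]), 'ee_pos': array([ 253.64, -516.09,  191.06]), 'ee_rot': array([ -89.98,    0.  , -153.83]), 'force': array([-0.11,  0.92,  0.39]), 'torque': array([ 0.  , -0.03, -0.  ]), 'gripper_width': 91.30675656436556}
side jig 0.67 [313.3, 213.4] 2263
side jig 0.54 [287.8, 189.6] 675
side strip 0.77 [334.0, 301.2] 1339
side strip 0.67 [289.4, 188.6] 610
side tape_measure 0.59 [300.2, 176.7] 220
side screw_jar_1 0.88 [345.5, 220.9] 744
side screw_jar_1 0.74 [313.1, 213.0] 2112
side screw_box_1 0.82 [240.8, 249.5] 1092
top jig 0.76 [333.2, 236.8] 2790
top strip 0.81 [300.6, 206.0] 991
top strip 0.64 [217.7, 285.5] 1083
top tape_measure 0.74 [380.9, 196.0] 683
top screw_jar_1 0.81 [294.8, 272.7] 626
top screw_box_1 0.85 [238.2, 188.2] 884
{'fx': 350.5149564830346, 'fy': 350.5149564830346, 'cx': 278.313167030284, 'cy': 211.76025726407713, 'mount': array([[  -0.  ,    0.97,    0.24,  -68.54],
       [  -0.  ,   -0.24,    0.97, -193.25],
       [   1.  ,    0.  ,    0.  ,    0.84],
       [   0.  ,    0.  ,    0.  ,    1.  ]])}
0.9
```

Run:
```python
import cv2
for n in ['side0','top0']:
    im=cv2.imread(f'pics/{n}.png')
    if n=='side0': c=im[150:360,180:420]
    else: c=im[150:330,180:420]
    cv2.imwrite(f'pics/{n}c.png',cv2.resize(c,None,fx=3.2 if 0 else 2.8,fy=2.8,interpolation=cv2.INTER_CUBIC))
```

```text
(no output)
```

View pics/side0.png

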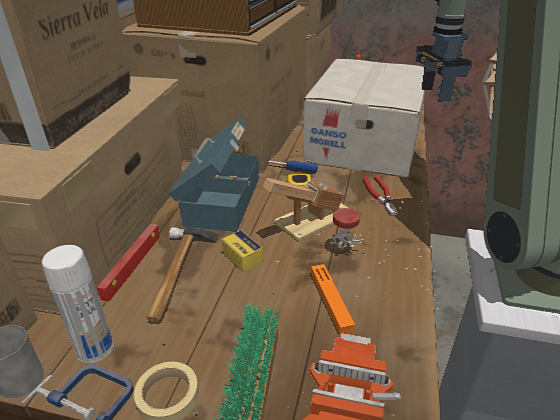

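View pics/side0c.png

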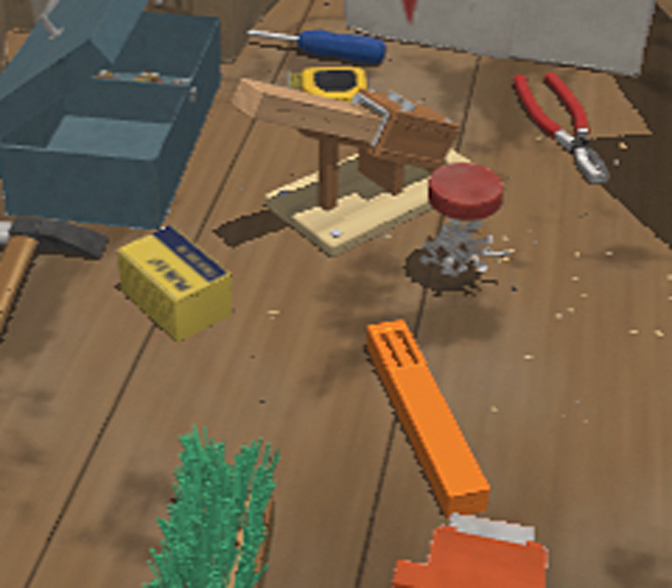

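View pics/top0c.png

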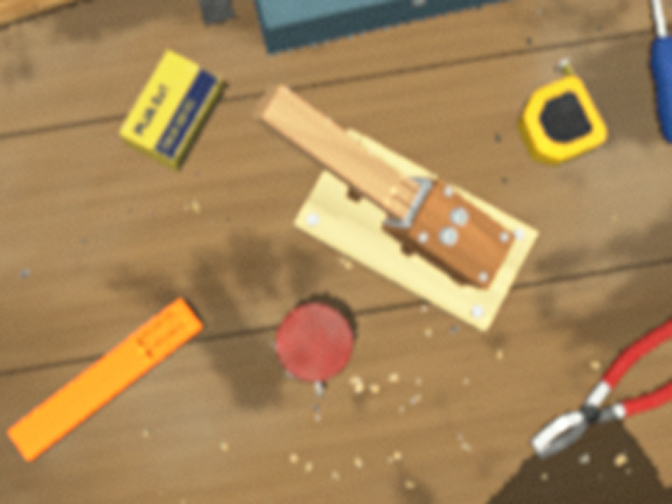

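View pics/wrist0.png

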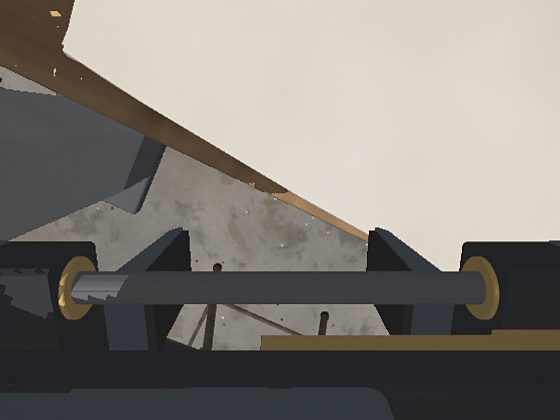

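The top view shows the pale strip in the jig at (301,206) and the orange look-alike at (218,286). In the side view they are at (289,189) and (334,301). I choose the pale one in the jig. Next I'll fit the jig's pose.

```bash
cat >> h.py <<'E'
def jigT(p):
    T=np.eye(4);T[:3,:3]=R.from_euler('z',p[2],degrees=True).as_matrix();T[:3,3]=[p[0],p[1],0];return T
def slotT(p):
    # columns x out-up, y, z normal
    c,s=np.cos(np.radians(30)),np.sin(np.radians(30))
    S=np.eye(4);S[:3,:3]=np.array([[c,0,-s],[0,1,0],[s,0,c]]);S[:3,3]=[0,0,85]
    return jigT(p)@S
def ap(T,P): P=np.atleast_2d(P); return (T[:3,:3]@P.T).T+T[:3,3]
E
python3 - <<'E'
from h import *
from scipy.optimize import least_squares
Kt,Tt=cam('top');Ks,Ts=cam('side')
print('top cam pos',-Tt[:3,:3].T@Tt[:3,3],'side',-Ts[:3,:3].T@Ts[:3,3])
ot=np.array([180,150]);os_=np.array([180,150])
base=np.array([[537,232],[487,330],[296,222],[350,130]])/2.8+ot
B=[]
for u in base:
    o,d=ray(u,Kt,Tt); B.append((o+d*(14-o[2])/d[2])[:2])
B=np.array(B);print(B,np.linalg.norm(B-np.roll(B,1,0),axis=1))
# jig corners: x+80 end is where strip protrudes (left), 
x0=(B[2]+B[3])/2;x1=(B[0]+B[1])/2
d=(x0-x1);yaw=np.degrees(np.arctan2(d[1],d[0]));c=(x0+x1)/2
u=d/np.linalg.norm(d);o=c+u*15;p0=[*o,yaw];print(p0)
bc=np.array([[-110,50,14],[-110,-50,14],[80,-50,14],[80,50,14]])
w=ap(jigT(p0),bc)[:,:2]; print(w)
bcs=bc if np.linalg.norm(w-B)<100 else bc*[1,-1,1]
stripend_t=np.array([[283,86],[258,118]])/2.8+ot
sp=np.array([[452,152,0]])
def P(p): return slotT(p)
E=np.array([[152,-15,12],[152,15,12],[152,15,-12],[152,-15,-12.]])+[0,0,-1.5]
bush=[[-30,0,30]]
def res(p):
    r=proj(ap(jigT(p),bcs),Kt,Tt)-base
    r2=proj(ap(slotT(p),bush),Kt,Tt)-(np.array([[454,226]])/2.8+ot)
    return np.r_[r.ravel(),r2.ravel()]
f=least_squares(res,p0);p=f.x;print(p,f.fun)
for n,K,T,o in [('top',Kt,Tt,ot),('side',Ks,Ts,os_)]:
    im=cv2.imread(f'pics/{n}0c.png')
    for q,col in [(ap(jigT(p),bcs),(0,0,255)),(ap(slotT(p),E),(0,255,0)),(ap(slotT(p),bush),(255,0,0)),(ap(slotT(p),[[0,0,0],[-82,0,0],[75,0,-13.5]]),(255,0,255))]:
        for v in (proj(q,K,T)-o)*2.8: cv2.circle(im,tuple(int(a) for a in v),4,col,1)
    cv2.imwrite(f'pics/{n}fit.png',im)
S=slotT(p)
print('centre',ap(S,[62,0,-1.5]),'R',S[:3,:3])
np.save('p.npy',p)
for l,z in [('tape_measure',33),('screw_jar_1',90),('screw_box_1',45)]:
    pass
E
```

```text
top cam pos [ 391.76   29.78 1003.07] side [391.12 850.42 688.09]
[[ 512.6  -211.42]
 [ 437.06 -151.52]
 [ 556.04   -6.74]
 [ 629.39  -67.72]] [185.18  96.41 187.4   95.38]
[np.float64(543.2650936949691), np.float64(-97.7337558988283), np.float64(50.742308672993005)]
[[ 434.94 -151.27]
 [ 512.37 -214.55]
 [ 632.61  -67.43]
 [ 555.17   -4.15]]
[543.59 -97.23  50.76] [ 1.05 -0.23 -0.14  0.79 -1.21  0.44 -0.58 -1.31  0.8   0.15]
centre [[578.03 -55.06 114.7 ]] R [[ 0.55 -0.77 -0.32]
 [ 0.67  0.63 -0.39]
 [ 0.5   0.    0.87]]
```

```bash
python3 -c "
import cv2,numpy as np
a=cv2.imread('pics/topfit.png');b=cv2.imread('pics/sidefit.png')
cv2.imwrite('pics/fa.png',a[50:400,200:600]);cv2.imwrite('pics/fb.png',cv2.resize(b[50:300,200:500],None,fx=2,fy=2))"
```

```text
(no output)
```

View pics/fa.png

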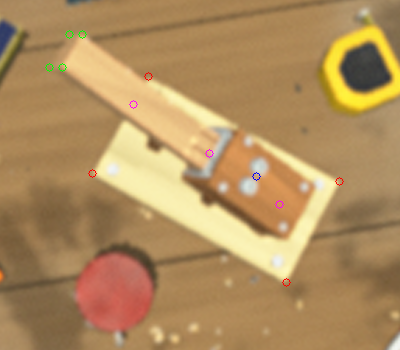

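View pics/fb.png

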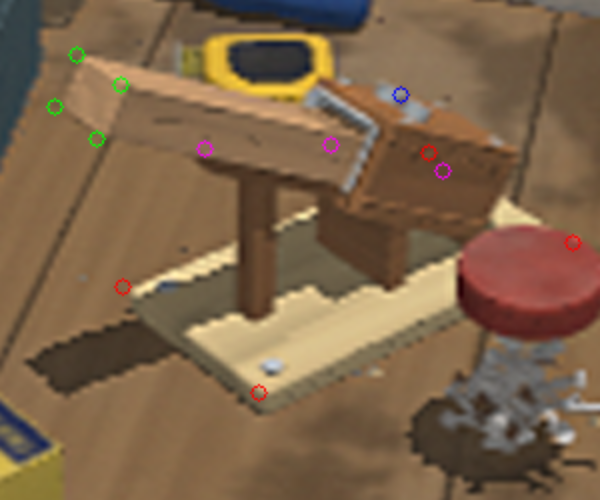

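```bash
cat >> h.py <<'E'
r2=np.radians
def Fl(q): return (R.from_euler('z',q[0],degrees=True)*R.from_euler('y',q[1]+q[2],degrees=True)*R.from_euler('z',q[3],degrees=True)*R.from_euler('y',q[4],degrees=True)*R.from_euler('z',q[5],degrees=True)).as_matrix()
E
python3 - <<'E'
from h import *
s=env.state(); Rt=R.from_euler('xyz',s['ee_rot'],degrees=True).as_matrix()
M=Fl(s['qpos']).T@Rt; print(M)
p=np.load('p.npy'); S=slotT(p)[:3,:3]; c=ap(slotT(p),[62,0,-1.5])[0]
for al in (-15,0,15,30):
  for sg in (1,-1):
    y=-(S[:,2]*np.cos(r2(al))+S[:,0]*np.sin(r2(al)));z=S[:,1]*sg; x=np.cross(y,z)
    T=np.c_[x,y,z]; w=c-y*300; q1=np.degrees(np.arctan2(w[1],w[0]))
    for th in (90,105):
        W=(R.from_euler('z',q1,degrees=True)*R.from_euler('y',th,degrees=True)).as_matrix().T@T@M.T
        e=R.from_matrix(W).as_euler('ZYZ',degrees=True); print(al,sg,th,q1,e,'w',w)
E
```

```text
[[-0. -0. -1.]
 [-1.  0.  0.]
 [ 0.  1. -0.]]
-15 1 90 -26.300498213834462 [  44.26   80.89 -170.77] w [ 443.84 -219.37  326.83]
-15 1 105 -26.300498213834462 [ 47.03  70.37 178.17] w [ 443.84 -219.37  326.83]
-15 -1 90 -26.300498213834462 [44.26 80.89  9.23] w [ 443.84 -219.37  326.83]
-15 -1 105 -26.300498213834462 [47.03 70.37 -1.83] w [ 443.84 -219.37  326.83]
0 1 90 -19.51608564155047 [  28.52   80.29 -162.75] w [ 483.15 -171.24  374.51]
0 1 105 -19.51608564155047 [  30.7    67.22 -170.46] w [ 483.15 -171.24  374.51]
0 -1 90 -19.51608564155047 [28.52 80.29 17.25] w [ 483.15 -171.24  374.51]
0 -1 105 -19.51608564155047 [30.7  67.22  9.54] w [ 483.15 -171.24  374.51]
15 1 90 -12.287756237591287 [  13.43   83.26 -153.84] w [ 528.91 -115.2   404.48]
15 1 105 -12.287756237591287 [  14.34   68.7  -157.54] w [ 528.91 -115.2   404.48]
15 -1 90 -12.287756237591287 [13.43 83.26 26.16] w [ 528.91 -115.2   404.48]
15 -1 105 -12.287756237591287 [14.34 68.7  22.46] w [ 528.91 -115.2   404.48]
30 1 90 -5.441754615682735 [   0.    90.  -146.2] w [578.03 -55.06 414.7 ]
30 1 105 -5.441754615682735 [   0.    75.  -146.2] w [578.03 -55.06 414.7 ]
30 -1 90 -5.441754615682735 [-0.  90.  33.8] w [578.03 -55.06 414.7 ]
30 -1 105 -5.441754615682735 [-0.  75.  33.8] w [578.03 -55.06 414.7 ]
```

View pics/top0.png

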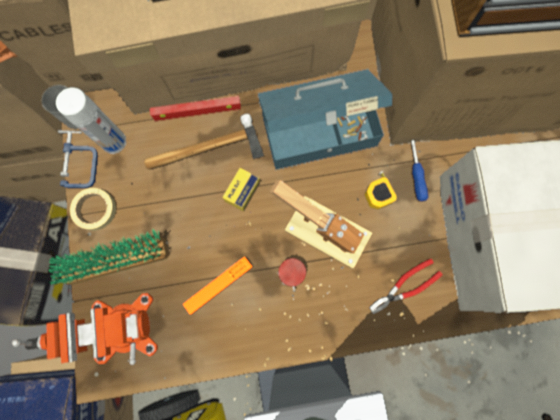

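Run:
```python
from h import *
Kt,Tt=cam('top');Ks,Ts=cam('side')
for n,u,z in [('jar',(292,272),90),('box',(241,189),45),('tape',(382,193),33),('stripO a',(185,308),24),('stripO b',(247,262),24)]:
    o,d=ray(u,Kt,Tt); print(n,o+d*(z-o[2])/d[2])
for z in (0,):
    for u in [(100,100),(280,330),(100,400),(330,330),(450,300),(280,410)]:
        o,d=ray(u,Kt,Tt); print(u,(o+d*(z-o[2])/d[2])[:2])
```

```text
jar [447.34  -1.55  90.  ]
box [665.77  84.1   45.  ]
tape [ 602.1 -252.1   33. ]
stripO a [411.14 254.64  24.  ]
stripO b [492.21  97.31  24.  ]
(100, 100) [982.54 419.73]
(280, 330) [324.68  46.23]
(100, 400) [241.75 474.02]
(330, 330) [305.22 -69.39]
(450, 300) [ 325.3 -364. ]
(280, 410) [153.42  74.94]
```

```bash
python3 -m handwheel '[[1,[0,-38,0],[0,-4.1,0]],[1,[0,-38,0],[0,-4.1,0]],[1,[0,-38,0],[0,-4.1,0]],[1,[0,-38,0],[0,-4.1,0]],[1,[0,-38,0],[0,-4.1,0]],[1,[-10,-30,0],[0,-4.1,0]],[1,[-40,0,-4],[0,0,0]],[1,[-40,0,-4],[0,0,0]],[1,[-40,0,-4],[0,0,0]],[1,[-40,0,-4],[0,0,0]]]' 20
cat > where.py <<'E'
from h import *
import sys
# usage: where.py slot|world x y z [mode]  -> delta in tool axes + turn
s=env.state();Rt=R.from_euler('xyz',s['ee_rot'],degrees=True).as_matrix();pos=np.array(s['ee_pos'])
p=np.load('p.npy');S=slotT(p)
print('t',round(s['time_s'],2),'pos',pos,'rot',s['ee_rot'],'q',s['qpos'],'F',s['force'],'w',round(s['gripper_width'],1))
print('slot coords TCP',S[:3,:3].T@(pos-S[:3,3]),'F slot',S[:3,:3].T@s['force'])
if len(sys.argv)>1:
    v=np.array([float(a) for a in sys.argv[2:5]])
    tgt=ap(S,v)[0] if sys.argv[1]=='slot' else v
    mode=sys.argv[5] if len(sys.argv)>5 else 'tilt'
    if mode=='tilt': G=np.c_[-S[:,0],-S[:,2],-S[:,1]][:3]
    else:
        yw=float(mode); G=R.from_euler('xyz',[-90,0,yw],degrees=True).as_matrix()
    print('target',tgt,'delta tool',Rt.T@(tgt-pos),'in goal axes',G.T@(tgt-pos),'turn',np.degrees(R.from_matrix(Rt.T@G).as_rotvec()))
E
python3 where.py slot 62 0 110
```

```text
time_s: 1.73
ee_pos: [349.8, -373.3, 409.6]
ee_rot: [-90.1, 0.0, -129.3]
force: [1.2, -1.3, -3.6]
gripper_width: 90.8
t 1.73 pos [ 349.77 -373.27  409.61] rot [ -90.12    0.02 -129.29] q [-48.15   9.41  71.05   0.01  99.66  -8.87] F [ 1.2  -1.33 -3.59] w 90.8
slot coords TCP [-129.02  -24.49  449.32] F slot [-2.03 -1.77 -2.98]
target [542.76 -98.24 211.26] delta tool [-334.99  198.54  -24.36] in goal axes [-191.02  339.32  -24.49] turn [ 0.1  -0.08 29.98]
```

```bash
python3 -m handwheel '[[1,[-37,10,-2.7],[0,0,0]],[1,[-37,12,-2.7],[0,0,0]],[1,[-37,15,-2.7],[0,0,0]],[1,[-37,20,-2.7],[0,0,0]],[1,[-37,22,-2.7],[0,0,0]],[1,[-37,24,-2.7],[0,0,0]],[1,[-37,24,-2.7],[0,0,0]],[1,[-37,24,-2.7],[0,0,0]],[1,[-37,20,-2.7],[0,0,0]],[1,[-5,10,0],[0,0,0]]]'; python3 -m handwheel '[[1,[0,4,0],[0,0,5]],[1,[0,4,0],[0,0,5]],[1,[0,4,0],[0,0,5]],[1,[0,4,0],[0,0,5]],[1,[0,0,0],[0,0,5]],[1,[0,0,0],[0,0,5]],[1,[0,0,0],[0,0,0]],[1,[0,0,0],[0,0,0]],[1,[0,0,0],[0,0,0]],[1,[0,0,0],[0,0,0]]]'; python3 where.py slot 62 0 110
python3 - <<'E'
from h import *
s=env.state(); im=env.grab_frame('wrist'); 
for l in ['strip','jig','bush','pocket_end','plain_end']:
    for r in env.masks_of('wrist',l)[:2]: print(l,r['p'],r['location'],r['region'].sum())
save(im,'w1'); np.save('w1s.npy',s,allow_pickle=True)
K,T=cam('wrist',s); p=np.load('p.npy')
im=im.copy()
def mk(P,c):
    for v in proj(P,K,T): cv2.circle(im,tuple(int(round(a)) for a in v),3,c,1)
    print(proj(P,K,T))
mk(ap(slotT(p),[[152,-15,10.5],[152,15,10.5]]),(0,255,0)); mk(ap(slotT(p),[[-30,0,30],[0,-16.5,13.5],[0,16.5,13.5]]),(0,0,255))
mk(ap(slotT(p),[[12,-15,10.5],[22,0,10.5],[62,0,10.5]]),(0,255,255)); mk(ap(jigT(p),[[80,50,14],[80,-50,14]]),(255,0,255))
save(im,'w1m')
E
```

```text
time_s: 2.57
ee_pos: [540.1, -99.6, 230.7]
ee_rot: [-90.4, -0.0, -129.0]
force: [0.2, -0.7, -3.3]
gripper_width: 91.2
time_s: 3.4
ee_pos: [541.3, -102.5, 219.8]
ee_rot: [-89.9, 29.9, -129.1]
force: [-0.4, -0.4, -4.1]
gripper_width: 91.2
t 3.4 pos [ 541.25 -102.47  219.76] rot [ -89.93   29.95 -129.12] q [-30.75  11.57 101.94  32.84  65.58  -5.26] F [-0.36 -0.37 -4.08] w 91.2
slot coords TCP [ 62.59  -1.51 119.47] F slot [-2.49  0.05 -3.28]
target [542.76 -98.24 211.26] delta tool [ 0.58  9.47 -1.51] in goal axes [ 0.59  9.47 -1.51] turn [-0.01  0.1   0.05]
strip 0.73 [275.5, 176.3] 5805
strip 0.73 [382.5, 329.2] 70
jig 0.73 [274.4, 270.5] 6906
bush 0.67 [273.9, 315.4] 2539
pocket_end 0.65 [86.9, 154.1] 3840
pocket_end 0.56 [274.7, 177.1] 5627
plain_end 0.89 [86.2, 155.7] 3780
plain_end 0.83 [275.0, 177.0] 5605
[[293.72  96.96]
 [257.2   96.89]]
[[275.29 309.04]
 [293.39 270.4 ]
 [257.47 270.33]]
[[291.79 256.93]
 [275.46 246.6 ]
 [275.46 203.81]]
[[234.95 205.98]
 [317.37 206.14]]
```

View pics/w1m.png

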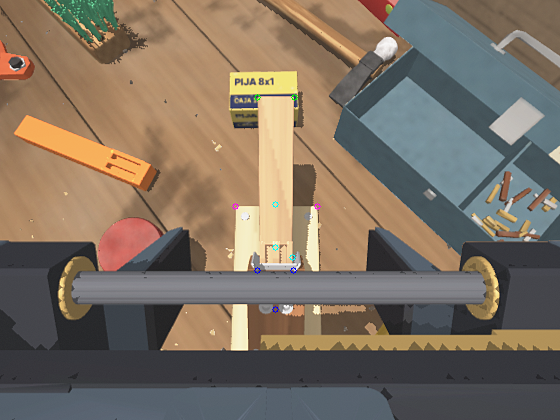

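The strip's end (row 97, columns 259–293) and the mouth match the jig model within about 1 px. I'll descend and grip.

```bash
python3 -m handwheel '[[1,[0.6,30,-1.5],[0,0,0]],[1,[0,30,0],[0,0,0]],[1,[0,30,0],[0,0,0]],[1,[0,25,0],[0,0,0]],[1,[0,14,0],[0,0,0]],[1,[0,0,0],[0,0,0]],[0,[0,0,0],[0,0,0]],[0,[0,0,0],[0,0,0]],[0,[0,0,0],[0,0,0]],[0,[0,0,0],[0,0,0]]]' 20; python3 where.py
```

```text
time_s: 4.53
ee_pos: [580.5, -53.1, 108.6]
ee_rot: [-89.8, 30.0, -129.2]
force: [-0.2, -0.5, -3.0]
gripper_width: 67.4
t 4.53 pos [580.49 -53.06 108.65] rot [ -89.84   30.03 -129.19] q [-23.65  19.14 109.51  39.19  49.64  -9.94] F [-0.17 -0.47 -2.99] w 67.4
slot coords TCP [61.67 -0.64 -8.3 ] F slot [-1.9  -0.16 -2.35]
```

```bash
python3 -m handwheel '[[0,[0,0,0],[0,0,0]],[0,[0,0,0],[0,0,0]],[0,[0,0,0],[0,0,0]],[0,[0,0,0],[0,0,0]],[0,[0,0,0],[0,0,0]],[0,[0,0,0],[0,0,0]],[0,[0,0,0],[0,0,0]],[0,[0,0,0],[0,0,0]],[0,[0,0,0],[0,0,0]],[0,[0,0,0],[0,0,0]]]' ; python3 where.py
```

```text
time_s: 5.37
ee_pos: [580.0, -52.3, 107.4]
ee_rot: [-90.0, 30.0, -129.2]
force: [-0.0, -0.3, -4.2]
gripper_width: 1.4
t 5.37 pos [580.   -52.32 107.35] rot [ -89.99   30.   -129.22] q [-23.6   19.24 109.58  39.2   49.62  -9.95] F [-0.01 -0.25 -4.19] w 1.4
slot coords TCP [61.25  0.21 -9.55] F slot [-2.27 -0.15 -3.53]
```

Run:
```python
from h import *
ims=[env.grab_frame(n) for n in ('side','top','wrist')]
save(cv2.resize(ims[0][150:300,200:420],None,fx=3,fy=3),'s2');save(cv2.resize(ims[1][150:300,220:420],None,fx=3,fy=3),'t2');save(ims[2],'w2')
```

```text
(no output)
```

View pics/s2.png

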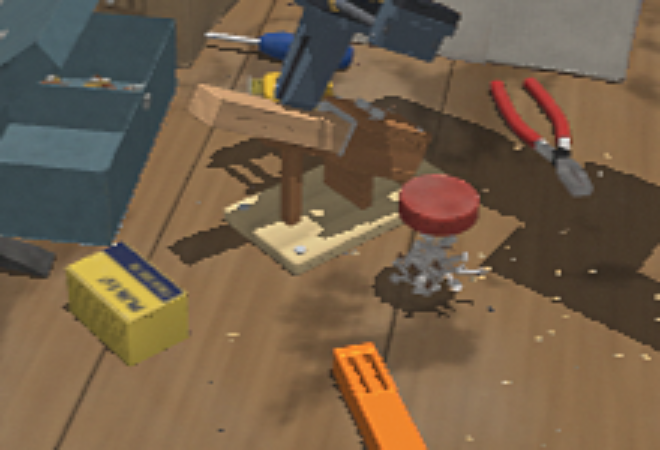

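View pics/w2.png

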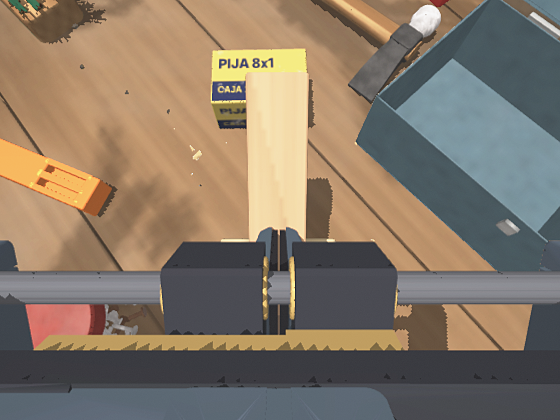

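Run:
```python
import cv2,numpy as np
a=cv2.imread('pics/s2.png')[80:240,170:450]; b=cv2.imread('pics/side0.png')
b=cv2.resize(b[150:300,200:420],None,fx=3,fy=3)[80:240,170:450]
cv2.imwrite('pics/cmp.png',cv2.resize(np.vstack([a,b]),None,fx=1.8,fy=1.8,interpolation=cv2.INTER_CUBIC))
```

```text
(no output)
```

View pics/cmp.png

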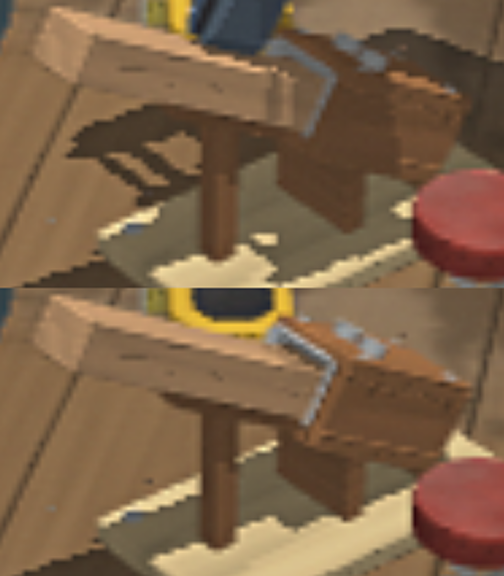

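View pics/t2.png

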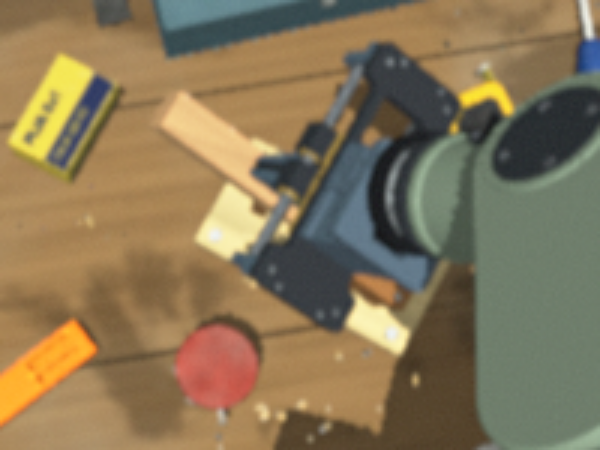

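Run:
```python
from h import *
s=env.state(); tcp=np.array(s['ee_pos']);Rt=R.from_euler('xyz',s['ee_rot'],degrees=True).as_matrix()
p=np.load('p.npy')
P=np.array([tcp,tcp-19*Rt[:,1],tcp-79*Rt[:,1]])
print(P)
E_=ap(slotT(p),[[62,-15,10.5],[62,15,10.5],[62,15,-13.5],[12,15,10.5],[112,15,10.5]])
for n,f,o in [('side','s2',(200,150)),('top','t2',(220,150)),('wrist','w2',(0,0))]:
    im=cv2.imread(f'pics/{f}.png');K,T=cam(n,s);k=1 if n=='wrist' else 3
    for Q,c in [(P,(0,0,255)),(E_,(0,255,0))]:
        for v in (proj(Q,K,T)-o)*k: cv2.circle(im,tuple(int(round(a)) for a in v),3,c,-1)
    cv2.imwrite(f'pics/{f}m.png',im[:400])
a=cv2.imread('pics/s2m.png')[20:200,150:450];b=cv2.imread('pics/w2m.png')[100:320,180:400]
cv2.imwrite('pics/c3.png',np.hstack([cv2.resize(a,(560,336)),cv2.resize(b,(336,336))])[:, :800])
cv2.imwrite('pics/c3.png',np.hstack([cv2.resize(a,(460,276)),cv2.resize(b,(276,276))]))
```

```text
[[579.99 -52.3  107.34]
 [573.98 -59.66 123.79]
 [555.01 -82.9  175.76]]
```

View pics/c3.png

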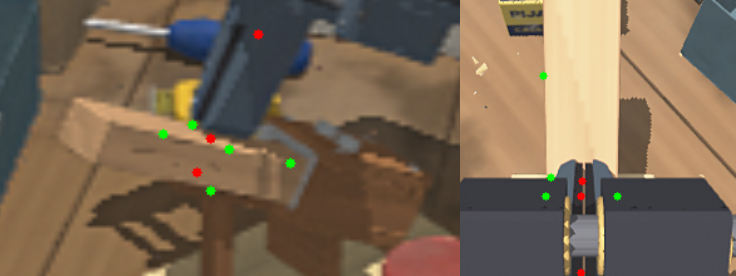

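The fingers shut above the strip: the wrist pictures put the fingertips about 22 mm short of the nominal TCP, and the strip hasn't moved. I'll open, go about 22 mm further down and grip again. The fingers straddle the narrow tongue, so this is safe.

```bash
python3 -m handwheel '[[1,[0,0,0],[0,0,0]],[1,[0,0,0],[0,0,0]],[1,[0,0,0],[0,0,0]],[1,[0,0,0],[0,0,0]],[1,[0,0,0],[0,0,0]],[1,[0,0,0],[0,0,0]],[1,[0,0,0],[0,0,0]],[1,[0,0,0],[0,0,0]],[1,[0,0,0],[0,0,0]],[1,[0,0,0],[0,0,0]]]'
python3 - <<'E'
from h import *
im=env.grab_frame('side'); save(cv2.resize(im[150:250,230:350],None,fx=5,fy=5,interpolation=cv2.INTER_CUBIC),'s3')
save(env.grab_frame('wrist')[150:330,80:480],'w3')
E
python3 where.py
```

```text
time_s: 6.35
ee_pos: [580.0, -52.3, 107.4]
ee_rot: [-90.0, 30.0, -129.2]
force: [0.3, -0.6, -4.1]
gripper_width: 64.3
t 6.45 pos [579.97 -52.33 107.36] rot [ -89.99   30.   -129.23] q [-23.6   19.23 109.58  39.2   49.62  -9.95] F [-0.29 -0.53 -3.05] w 72.1
slot coords TCP [61.23  0.23 -9.54] F slot [-2.04 -0.11 -2.35]
```

View pics/s3.png

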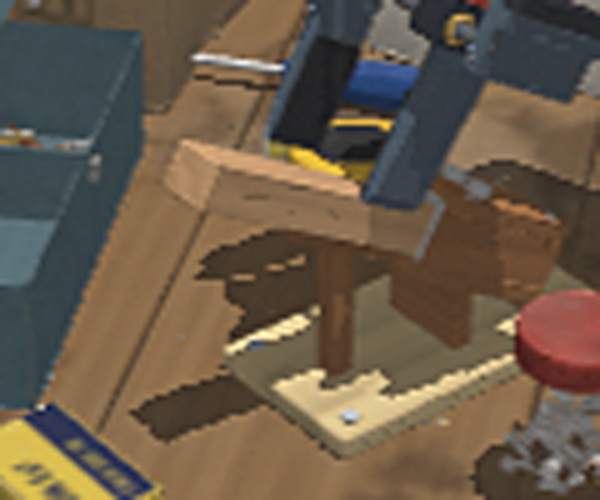

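View pics/w3.png

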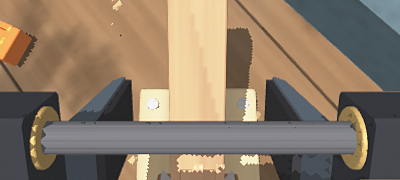

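Run:
```python
from h import *
s=env.state();W=np.eye(4);W[:3,:3]=R.from_euler('xyz',s['ee_rot'],degrees=True).as_matrix();W[:3,3]=s['ee_pos']
K,T=cam('side')
for yy in (0,-10,-20,-25):
    for z in (-36,-50): print(yy,z,((proj(ap(W,[[-16,yy,z],[16,yy,z]]),K,T)-[230,150])*5).round().tolist())
```

```text
0 -36 [[338.0, 247.0], [383.0, 256.0]]
0 -50 [[357.0, 260.0], [402.0, 269.0]]
-10 -36 [[347.0, 228.0], [391.0, 237.0]]
-10 -50 [[366.0, 241.0], [411.0, 250.0]]
-20 -36 [[356.0, 209.0], [400.0, 219.0]]
-20 -50 [[375.0, 221.0], [419.0, 231.0]]
-25 -36 [[360.0, 199.0], [404.0, 209.0]]
-25 -50 [[379.0, 212.0], [424.0, 222.0]]
```

```bash
python3 -m handwheel '[[0.8,[0,12,0],[0,0,0]],[0.8,[0,12,0],[0,0,0]],[0,[0,0,0],[0,0,0]],[0,[0,0,0],[0,0,0]],[0,[0,0,0],[0,0,0]],[0,[0,0,0],[0,0,0]],[0,[0,0,0],[0,0,0]],[0,[0,0,0],[0,0,0]],[0,[0,0,0],[0,0,0]],[0,[0,0,0],[0,0,0]]]' 20; python3 where.py;  python3 - <<'E'
from h import *
im=env.grab_frame('side'); save(cv2.resize(im[150:250,230:350],None,fx=5,fy=5,interpolation=cv2.INTER_CUBIC),'s4')
E
```

```text
time_s: 7.28
ee_pos: [587.6, -43.1, 86.8]
ee_rot: [-90.0, 30.0, -129.2]
force: [-0.9, -1.5, -3.7]
gripper_width: 30.3
t 7.28 pos [587.59 -43.15  86.79] rot [ -89.97   30.   -129.22] q [-22.31  21.01 110.52  40.93  46.89 -11.29] F [-0.91 -1.47 -3.66] w 30.3
slot coords TCP [ 61.27   0.13 -33.31] F slot [-3.32 -0.22 -2.31]
```

View pics/s4.png

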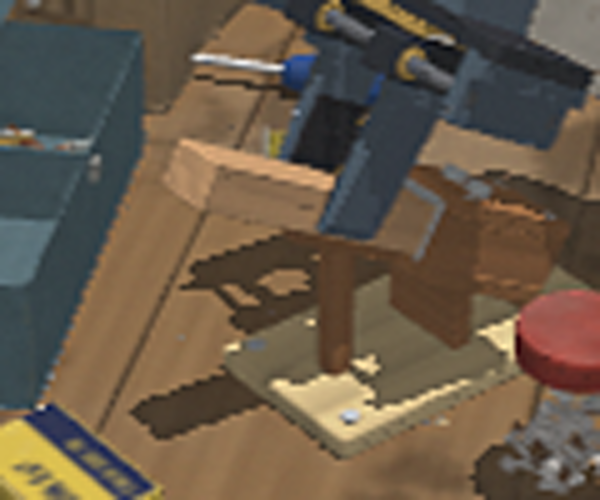

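```bash
python3 -m handwheel '[[0,[-8,0,0],[0,0,0]],[0,[-14,0,0],[0,0,0]],[0,[-18,0,0],[0,0,0]],[0,[-18,0,0],[0,0,0]],[0,[-4,-6,0],[0,0,0]],[0,[0,-20,0],[0,0,0]],[0,[0,-25,0],[0,0,0]],[0,[0,-25,0],[0,0,0]],[0,[0,-25,0],[0,0,0]],[0,[0,-15,0],[0,0,0]]]'; python3 where.py world 335 105 160 -129.24
python3 - <<'E'
from h import *
save(cv2.resize(env.grab_frame('side')[110:290,200:400],None,fx=3,fy=3),'s5')
E
```

```text
time_s: 8.17
ee_pos: [584.4, -47.7, 220.2]
ee_rot: [-89.8, 30.0, -129.2]
force: [0.5, -1.1, -5.4]
gripper_width: 30.0
t 8.17 pos [584.38 -47.67 220.24] rot [ -89.82   30.01 -129.16] q [-22.89  12.85 100.18  32.89  61.93   1.79] F [ 0.5  -1.14 -5.36] w 30.0
slot coords TCP [123.21  -0.24  85.03] F slot [-3.17 -1.11 -4.36]
target [335. 105. 160.] delta tool [  64.     31.7  -289.87] in goal axes [  39.5    60.24 -289.72] turn [ -0.15   0.03 -30.01]
```

View pics/s5.png

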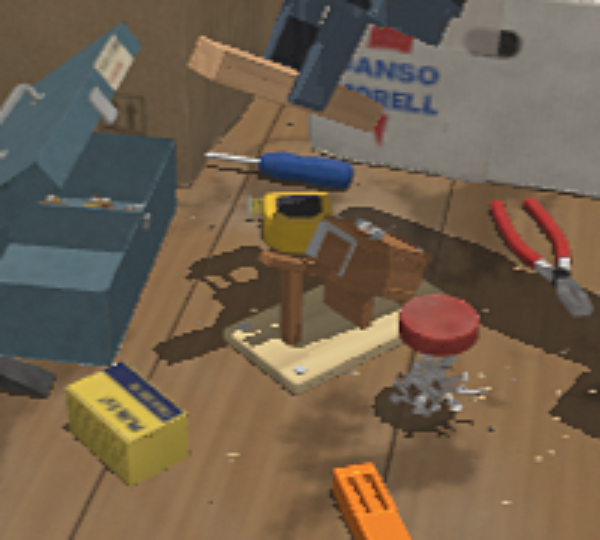

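```bash
python3 -m handwheel '[[0,[0,0,-29],[0,0,-6]],[0,[0,0,-29],[0,0,-6]],[0,[0,0,-29],[0,0,-6]],[0,[0,0,-29],[0,0,-6]],[0,[0,0,-29],[0,0,-6]],[0,[8,6,-29],[0,0,0]],[0,[8,10,-29],[0,0,0]],[0,[8,12,-29],[0,0,0]],[0,[8,16,-29],[0,0,0]],[0,[8,16,-29],[0,0,0]]]'; python3 where.py world 335 105 -10 -129.24
```

```text
time_s: 9.05
ee_pos: [333.0, 106.4, 156.8]
ee_rot: [-90.0, -0.0, -129.2]
force: [-0.0, -0.5, -5.6]
gripper_width: 29.7
t 9.05 pos [332.96 106.44 156.85] rot [ -90.04   -0.01 -129.22] q [ 15.82  -0.75 118.5    0.03  62.28  55.03] F [-0.03 -0.47 -5.59] w 29.7
slot coords TCP [ 57.16 291.97  49.96] F slot [-3.13 -0.28 -4.65]
target [335. 105. -10.] delta tool [ -0.21 166.84   2.6 ] in goal axes [ -0.18 166.85   2.49] turn [0.04 0.02 0.01]
```

```bash
python3 -m handwheel '[[0,[0,30,0],[0,0,0]],[0,[0,35,0],[0,0,0]],[0,[0,35,0],[0,0,0]],[0,[0,25,0],[0,0,0]],[0,[0,17,0],[0,0,0]],[0,[0,12,0],[0,0,0]],[0,[0,8,0],[0,0,0]],[0,[0,4,0],[0,0,0]],[0,[0,0,0],[0,0,0]],[0,[0,0,0],[0,0,0]]]'; python3 where.py
python3 - <<'E'
from h import *
save(cv2.resize(env.grab_frame('side')[220:400,230:470],None,fx=3,fy=3),'s6')
E
```

```text
time_s: 9.88
ee_pos: [334.8, 106.0, -8.0]
ee_rot: [-90.0, -0.0, -129.2]
force: [0.7, -0.1, -3.5]
gripper_width: 30.0
t 9.88 pos [334.79 105.98  -8.01] rot [ -90.01   -0.02 -129.23] q [ 15.69  14.17 132.79  -0.    33.05  54.92] F [ 0.65 -0.12 -3.53] w 30.0
slot coords TCP [-24.58 290.26 -93.21] F slot [-1.49 -0.58 -3.22]
```

View pics/s6.png

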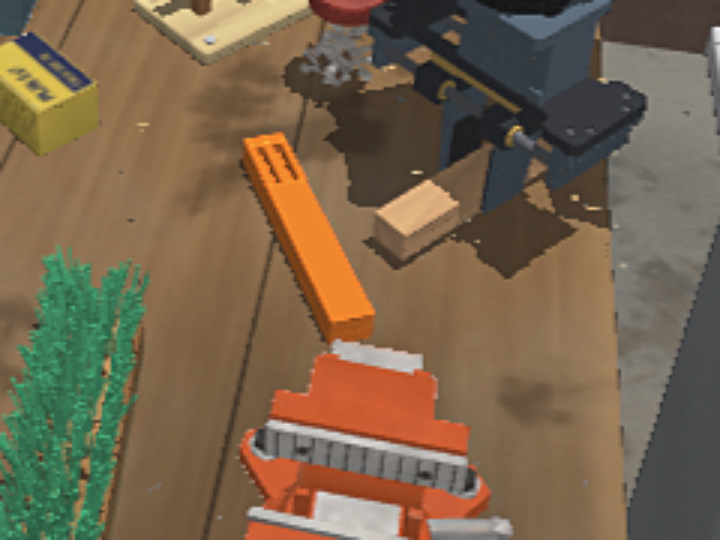

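```bash
python3 -m handwheel '[[0,[0,3,0],[0,0,0]],[0,[0,2,0],[0,0,0]],[0,[0,2,0],[0,0,0]],[0,[0,1,0],[0,0,0]],[0,[0,1,0],[0,0,0]],[0,[0,0.5,0],[0,0,0]],[0,[0,0.5,0],[0,0,0]],[0,[0,0.5,0],[0,0,0]],[0,[0,0,0],[0,0,0]],[0,[0,0,0],[0,0,0]]]'; python3 where.py
```

```text
time_s: 10.77
ee_pos: [334.9, 106.0, -18.5]
ee_rot: [-90.0, -0.0, -129.2]
force: [0.8, -0.8, -5.3]
gripper_width: 29.7
t 10.77 pos [334.93 106.04 -18.49] rot [ -90.     -0.   -129.23] q [ 15.7   15.47 133.52  -0.01  31.01  54.93] F [ 0.8  -0.81 -5.28] w 29.7
slot coords TCP [ -29.7   290.19 -102.35] F slot [-2.74 -1.13 -4.52]
```

```bash
python3 -m handwheel '[[0,[0,0.7,0],[0,0,0]],[0,[0,0.5,0],[0,0,0]],[0,[0,0,0],[0,0,0]],[0.7,[0,0,0],[0,0,0]],[0.7,[0,0,0],[0,0,0]],[0.7,[0,0,0],[0,0,0]],[0.7,[0,0,0],[0,0,0]],[0.7,[0,0,0],[0,0,0]],[0.7,[0,-3,0],[0,0,0]],[0.7,[0,-10,0],[0,0,0]]]'; python3 -m handwheel '[[0.7,[0,-25,0],[0,0,0]],[0.7,[0,-30,0],[0,-3,0]],[0.7,[0,-35,0],[0,-7.16,0]],[0.7,[0,-35,0],[0,-7.16,0]],[0.7,[0,-10,0],[0,-7.16,0]],[0.7,[0,0,0],[0,-7.16,0]],[0.7,[0,0,0],[0,-7.16,0]],[0.7,[0,0,0],[0,-7.16,0]],[0.7,[0,0,0],[0,-7.16,0]],[0.7,[0,0,0],[0,-7.16,0]]]'; python3 where.py world 335 105 -20 50.76
python3 - <<'E'
from h import *
save(cv2.resize(env.grab_frame('side')[220:400,230:470],None,fx=3,fy=3),'s7')
save(cv2.resize(env.grab_frame('top')[220:400,180:420],None,fx=3,fy=3),'t7')
save(env.grab_frame('wrist'),'w7')
E
```

```text
time_s: 11.6
ee_pos: [333.8, 105.7, -7.3]
ee_rot: [-90.1, -0.1, -129.2]
force: [1.8, -0.7, -3.3]
gripper_width: 63.9
time_s: 12.43
ee_pos: [334.7, 106.0, 128.4]
ee_rot: [-90.0, -0.0, -68.6]
force: [0.0, -0.4, -3.7]
gripper_width: 63.7
t 12.43 pos [334.66 105.98 128.45] rot [-90.    -0.01 -68.59] q [ 15.7    1.19 121.22  -0.01  57.59  -5.7 ] F [ 0.03 -0.4  -3.73] w 63.7
slot coords TCP [ 43.58 290.36  25.01] F slot [-2.12 -0.27 -3.09]
target [335. 105. -20.] delta tool [  1.03 148.45  -0.05] in goal axes [ -0.55 148.45  -0.88] turn [   0.   -119.35    0.01]
```

View pics/w7.png

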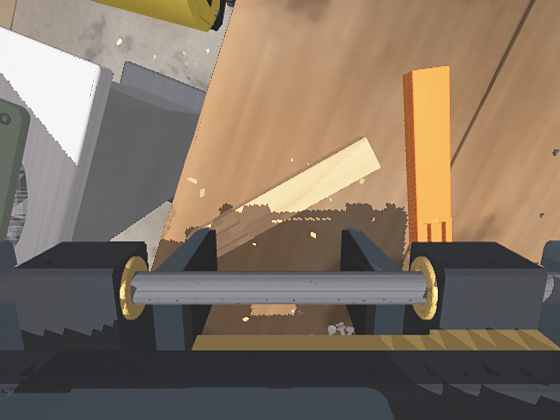

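View pics/s7.png

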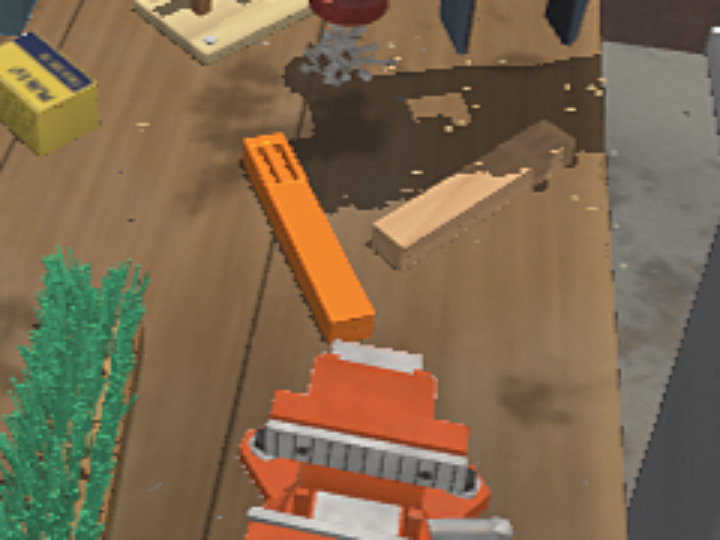

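```bash
python3 -m handwheel '[[0.7,[0,0,0],[0,-7.02,0]],[0.7,[0,0,0],[0,-7.02,0]],[0.7,[0,0,0],[0,-7.02,0]],[0.7,[0,0,0],[0,-7.02,0]],[0.7,[0,0,0],[0,-7.02,0]],[0.7,[0,0,0],[0,-7.02,0]],[0.7,[0,0,0],[0,-7.02,0]],[0.7,[0,0,0],[0,-7.02,0]],[0.7,[0,0,0],[0,-7.02,0]],[0.7,[0,0,0],[0,-7.02,0]]]';python3 -m handwheel '[[0.7,[0,0,0],[0,-7.02,0]],[0.7,[0,0,0],[0,-7.02,0]],[0.7,[0,0,0],[0,-7.02,0]],[0.7,[0,0,0],[0,-7.02,0]],[0.7,[0,0,0],[0,-7.02,0]],[0.7,[0,0,0],[0,-7.02,0]],[0.7,[0,0,0],[0,-7.02,0]],[0.7,[0,10,0],[0,0,0]],[0.7,[0,10,0],[0,0,0]],[0.7,[0,0,0],[0,0,0]]]'
python3 - <<'E'
from h import *
s=env.state(); im=env.grab_frame('wrist').copy(); r=env.masks_of('wrist','strip')
for a in r[:3]: print(a['p'],a['location'],a['region'].sum(), a['region'].nonzero()[0].min(),a['region'].nonzero()[0].max())
K,T=cam('wrist',s)
u=np.array([np.cos(r2(50.76)),np.sin(r2(50.76)),0]);v=np.array([-u[1],u[0],0]);c=np.array([334.9,106,24])
for a in (90,0,-90):
  for b in (15,-15):
    q=proj(c+a*u+b*v,K,T)[0]; print(a,b,q); cv2.circle(im,tuple(int(round(t)) for t in q),3,(255,0,0),1)
save(im,'w8')
E
python3 where.py world 335 106 -20 50.76
```

```text
time_s: 13.42
ee_pos: [334.8, 106.0, 128.3]
ee_rot: [-90.0, 0.0, 1.4]
force: [0.5, -0.1, -3.3]
gripper_width: 63.4
time_s: 14.25
ee_pos: [333.5, 105.7, 107.1]
ee_rot: [-89.9, 0.2, 50.2]
force: [-1.0, -0.9, -4.5]
gripper_width: 63.9
0.9 [222.5, 328.4] 929 312 335
0.6 [278.4, 187.8] 6728 98 312
90 15 [296.37 311.65]
90 -15 [262.06 311.96]
0 15 [296.73 211.75]
0 -15 [259.83 212.09]
-90 15 [297.16  95.43]
-90 -15 [257.22  95.81]
t 14.35 pos [334.7  106.   108.31] rot [-89.98   0.04  50.29] q [  15.7     2.68  123.12   -0.     54.24 -124.59] F [-0.3  -0.33 -4.49] w 63.6
slot coords TCP [ 33.55 290.34   7.55] F slot [-2.63  0.03 -3.66]
target [335. 106. -20.] delta tool [  0.27 128.31  -0.28] in goal axes [  0.19 128.31  -0.23] turn [-0.02 -0.47 -0.04]
```

View pics/w8.png

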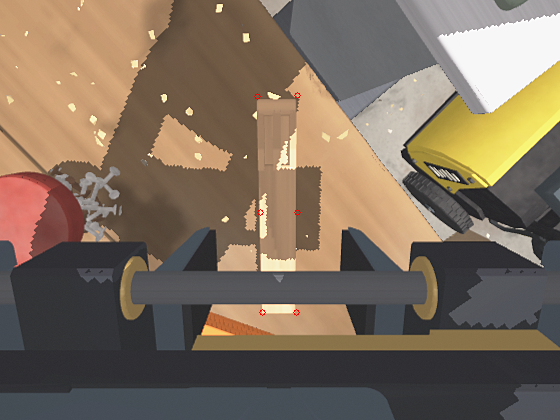

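```bash
python3 -m handwheel '[[0.7,[1,30,0],[0,-0.47,0]],[0.7,[0,35,0],[0,0,0]],[0.7,[0,30,0],[0,0,0]],[0.7,[0,18,0],[0,0,0]],[0.7,[0,9,0],[0,0,0]],[0.7,[0,5,0],[0,0,0]],[0.7,[0,0,0],[0,0,0]],[0,[0,0,0],[0,0,0]],[0,[0,0,0],[0,0,0]],[0,[0,0,0],[0,0,0]]]'; python3 -m handwheel '[[0,[0,0,0],[0,0,0]],[0,[0,0,0],[0,0,0]],[0,[0,0,0],[0,0,0]],[0,[0,0,0],[0,0,0]],[0,[0,0,0],[0,0,0]],[0,[0,-5,0],[0,0,0]],[0,[0,-15,0],[0,0,0]],[0,[0,-25,0],[0,0,0]],[0,[0,-30,0],[0,0,0]],[0,[0,-30,0],[0,0,0]]]'; python3 where.py
```

```text
time_s: 15.18
ee_pos: [336.4, 107.1, -17.9]
ee_rot: [-90.1, -0.1, 50.8]
force: [0.5, -1.0, -3.3]
gripper_width: 46.7
time_s: 16.02
ee_pos: [334.5, 106.5, 87.2]
ee_rot: [-89.9, 0.1, 50.9]
force: [1.3, -0.4, -4.5]
gripper_width: 30.0
t 16.02 pos [334.49 106.48  87.19] rot [-89.94   0.11  50.88] q [  15.79    4.42  125.02   -0.01   50.68 -125.07] F [ 1.28 -0.35 -4.54] w 30.0
slot coords TCP [ 23.19 290.81 -10.86] F slot [-1.81 -1.21 -4.2 ]
```

```bash
python3 -m handwheel '[[0,[0,-25,0],[0,7.16,0]],[0,[0,-25,0],[0,7.16,0]],[0,[0,-25,0],[0,7.16,0]],[0,[0,-25,0],[0,7.16,0]],[0,[0,-15,0],[0,7.16,0]],[0,[0,0,0],[0,7.16,0]],[0,[0,0,0],[0,7.16,0]],[0,[0,0,0],[0,7.16,0]],[0,[0,0,0],[0,7.16,0]],[0,[0,0,0],[0,7.16,0]]]'; python3 -m handwheel '[[0,[0,0,0],[0,7.16,0]],[0,[0,0,0],[0,7.16,0]],[0,[0,0,0],[0,7.16,0]],[0,[0,0,0],[0,7.16,0]],[0,[0,0,0],[0,7.16,0]],[0,[0,0,0],[0,7.16,0]],[0,[0,0,0],[0,7.16,0]],[0,[0,0,0],[0,7.16,0]],[0,[0,0,0],[0,7.16,0]],[0,[0,0,0],[0,7.16,0]]]'; python3 -m handwheel '[[0,[0,0,0],[0,6.15,0]],[0,[0,0,0],[0,6.15,0]],[0,[0,0,0],[0,6.15,0]],[0,[0,0,0],[0,6.15,0]],[0,[0,0,0],[0,6.15,0]],[0,[0,0,0],[0,6.15,0]],[0,[0,0,0],[0,0,0]],[0,[0,0,0],[0,0,0]],[0,[0,0,0],[0,0,0]],[0,[0,0,0],[0,0,0]]]'; python3 where.py slot 112 0 30
python3 - <<'E'
from h import *
save(env.grab_frame('wrist'),'w9')
E
```

```text
time_s: 16.85
ee_pos: [334.9, 106.6, 201.1]
ee_rot: [-90.0, 0.0, -21.1]
force: [0.4, -0.6, -5.5]
gripper_width: 29.8
time_s: 17.68
ee_pos: [334.9, 106.6, 201.0]
ee_rot: [-90.1, -0.0, -92.7]
force: [0.1, -1.3, -4.7]
gripper_width: 29.9
time_s: 18.52
ee_pos: [335.4, 106.8, 201.2]
ee_rot: [-90.0, -0.0, -129.1]
force: [1.4, 0.1, -4.6]
gripper_width: 30.0
t 18.52 pos [335.35 106.77 201.22] rot [ -90.     -0.02 -129.14] q [ 15.8   -2.82 113.58  -0.01  69.26  54.94] F [ 1.36  0.13 -4.61] w 30.0
slot coords TCP [ 80.88 290.33  87.51] F slot [-1.48 -0.97 -4.47]
target [595.45 -33.73 166.98] delta tool [-55.24  34.2  290.42] in goal axes [-31.12  57.51 290.33] turn [ 0.03  0.09 30.02]
```

View pics/w9.png

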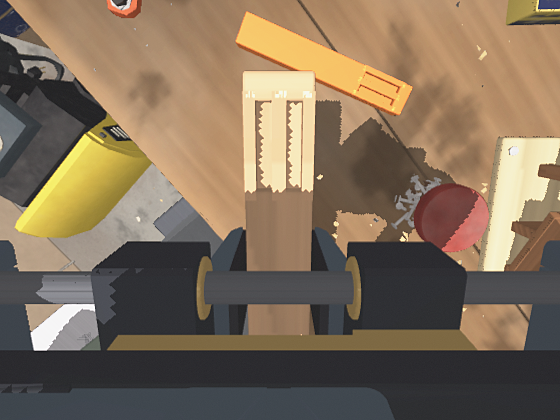

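```bash
python3 -m handwheel '[[0,[0,0,29],[0,0.1,6]],[0,[0,0,29],[0,0,6]],[0,[0,0,29],[0,0,6]],[0,[0,0,29],[0,0,6]],[0,[0,0,29],[0,0,6]],[0,[-6,4,29],[0,0,0]],[0,[-6,10,29],[0,0,0]],[0,[-6,14,29],[0,0,0]],[0,[-6,14,29],[0,0,0]],[0,[-6,14,29],[0,0,0]]]'
python3 - <<'E'
from h import *
c=env.camera_info('wrist');K,_=cam('wrist');T=np.linalg.inv(c['mount'])
for dx in (-3,0,3): print(dx,proj([[-90+dx,-42.8,-15],[-90+dx,-42.8,15]],K,T))
E
python3 -m handwheel '[[0,[0,0,0],[0,0,0]],[0,[0,0,0],[0,0,0]],[0,[0,0,0],[0,0,0]],[0,[0,0,0],[0,0,0]],[0,[0,0,0],[0,0,0]],[0,[0,0,0],[0,0,0]],[0,[0,0,0],[0,0,0]],[0,[0,0,0],[0,0,0]],[0,[0,0,0],[0,0,0]],[0,[0,0,0],[0,0,0]]]'; python3 where.py slot 112 0.1 -31;  python3 - <<'E'
from h import *
s=env.state();im=env.grab_frame('wrist').copy();K,T=cam('wrist',s);p=np.load('p.npy')
P=ap(slotT(p),[[-30,0,30],[0,-20,20],[0,20,20],[75,7,-13.5],[75,-7,-13.5]])
for q in proj(P,K,T): print(q); cv2.circle(im,tuple(int(round(t)) for t in q),3,(255,0,0),1)
save(im,'w10'); save(cv2.resize(env.grab_frame('side')[110:290,200:400],None,fx=3,fy=3),'s10')
E
```

```text
time_s: 19.4
ee_pos: [585.0, -28.0, 163.0]
ee_rot: [-90.4, 27.6, -129.3]
force: [1.0, -0.6, -4.9]
gripper_width: 29.9
-3 [[238.3   59.19]
 [313.47  59.21]]
0 [[238.51  67.23]
 [313.28  67.25]]
3 [[238.71  75.19]
 [313.1   75.21]]
time_s: 20.23
ee_pos: [583.7, -27.0, 164.0]
ee_rot: [-90.4, 27.6, -129.4]
force: [0.9, -1.3, -4.1]
gripper_width: 29.6
t 20.23 pos [583.7  -26.98 163.99] rot [ -90.37   27.62 -129.35] q [-19.43  15.26 104.58  32.31  55.06   2.18] F [ 0.87 -1.28 -4.14] w 29.6
slot coords TCP [108.59  13.38  28.52] F slot [-2.45 -1.48 -3.37]
target [614.67 -10.04 114.15] delta tool [-5.9  59.25 13.6 ] in goal axes [-3.41 59.52 13.28] turn [ 0.32 -0.11  2.38]
[296.62 432.71]
[325.44 386.14]
[267.66 385.98]
[286.15 266.05]
[305.5  266.07]
```

View pics/w10.png

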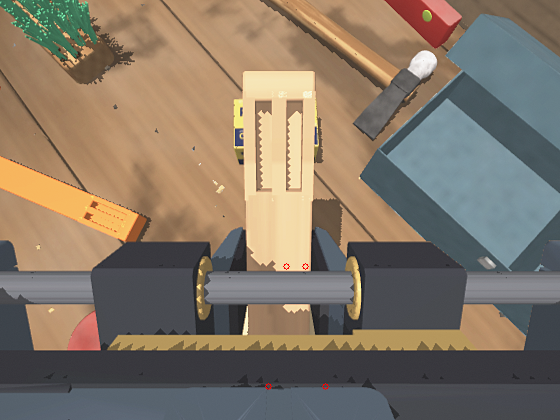

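View pics/s10.png

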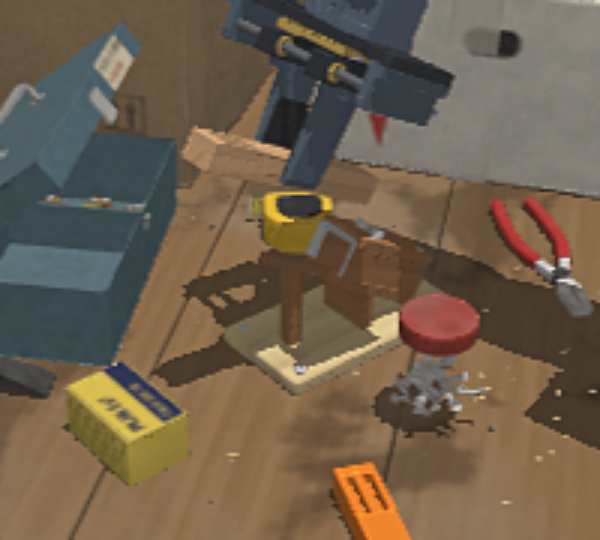

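Run:
```python
from h import *
im=cv2.imread('pics/w10.png'); 
cv2.imwrite('pics/w10c.png',cv2.resize(im[55:275,225:335],None,fx=2.7,fy=2.7,interpolation=cv2.INTER_NEAREST))
g=im.astype(int)
for r in (80,90,140,180,200,210,220):
    row=g[r]; d=np.abs(np.diff(row,axis=0)).sum(1)
    L=230+np.argmax(d[230:256]);Rr=305+np.argmax(d[305:325]); print(r,L,Rr,Rr-L,(L+Rr)/2+.5)
c=env.camera_info('wrist');K,_=cam('wrist');T=np.linalg.inv(c['mount'])
for y in (-42.8,-36):
  for x in (-88.6,-60,-38,-28): print(y,x,proj([[x,y,-15],[x,y,15]],K,T).round(1).tolist())
```

```text
80 242 314 72 278.5
90 242 314 72 278.5
140 234 318 84 276.5
180 255 313 58 284.5
200 244 312 68 278.5
210 245 311 66 278.5
220 245 311 66 278.5
-42.8 -88.6 [[238.6, 71.0], [313.2, 71.0]]
-42.8 -60 [[240.4, 143.3], [311.5, 143.3]]
-42.8 -38 [[241.8, 194.5], [310.4, 194.5]]
-42.8 -28 [[242.3, 216.6], [309.9, 216.6]]
-36 -88.6 [[240.4, 73.3], [311.6, 73.4]]
-36 -60 [[242.1, 142.5], [310.1, 142.5]]
-36 -38 [[243.3, 191.6], [309.1, 191.6]]
-36 -28 [[243.8, 212.9], [308.6, 212.9]]
```

View pics/w10c.png

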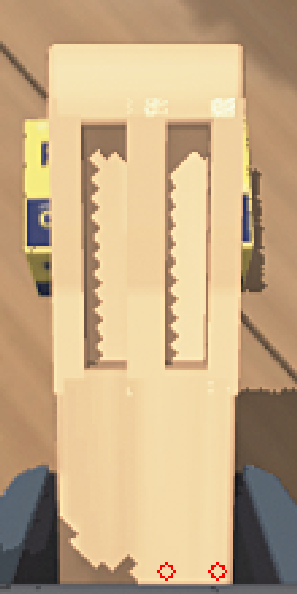

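```bash
python3 -m handwheel '[[0,[-5.4,0,13.3],[0.32,-0.11,2.38]],[0,[0,12,0],[0,0,0]],[0,[0,15,0],[0,0,0]],[0,[0,15,0],[0,0,0]],[0,[0,9.5,0],[0,0,0]],[0,[0,0,0],[0,0,0]],[0,[0,0,0],[0,0,0]],[0,[0,0,0],[0,0,0]],[0,[0,0,0],[0,0,0]],[0,[0,0,0],[0,0,0]]]'; python3 where.py slot 112 0.1 -31;  python3 - <<'E'
from h import *
s=env.state();p=np.load('p.npy');S=slotT(p)
t=S[:3,:3].T@(np.array(s['ee_pos'])-S[:3,3]); c=t+[-1.4,0,30.8]
im=env.grab_frame('side');save(im,'s11raw');K,T=cam('side')
b=np.array([[sx*90,y,z] for sx in(-1,1) for y in(-15,15) for z in (-12,12)])+c
k=6;o=np.array([245,145]);cr=cv2.resize(im[145:235,245:365],None,fx=k,fy=k,interpolation=cv2.INTER_CUBIC)
for q in (proj(ap(S,b),K,T)-o+.5)*k: cv2.circle(cr,tuple(int(round(a)) for a in q),3,(255,0,0),-1)
for q in (proj(ap(S,[[75,7,-13.5],[0,16.5,13.5],[0,16.5,-13.5],[8,20,0]]),K,T)-o+.5)*k: cv2.circle(cr,tuple(int(round(a)) for a in q),3,(0,255,0),-1)
save(cr,'s11')
E
```

```text
time_s: 21.17
ee_pos: [613.7, -12.1, 122.5]
ee_rot: [-89.9, 30.0, -129.2]
force: [0.7, -0.3, -3.8]
gripper_width: 29.6
t 21.17 pos [613.72 -12.1  122.45] rot [ -89.92   30.03 -129.22] q [-18.06  19.62 106.23  38.07  49.11  -3.01] F [ 0.69 -0.32 -3.76] w 29.6
slot coords TCP [114.25  -0.47 -22.71] F slot [-1.71 -0.74 -3.35]
target [614.67 -10.04 114.15] delta tool [ 2.25  8.28 -0.58] in goal axes [ 2.25  8.29 -0.57] turn [-0.07  0.01 -0.03]
```

View pics/s11.png

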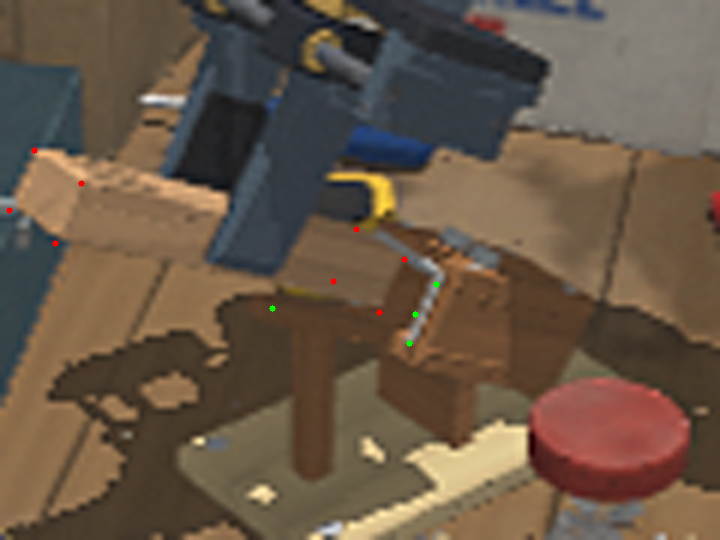

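```bash
python3 -m handwheel '[[0,[0,3,-0.6],[0,0,0]],[0,[0,2,0],[0,0,0]],[0,[0,1.5,0],[0,0,0]],[0,[0,1,0],[0,0,0]],[0,[0,0.5,0],[0,0,0]],[0,[0,0,0],[0,0,0]],[0,[0,0,0],[0,0,0]],[0,[0,0,0],[0,0,0]],[0,[0,0,0],[0,0,0]],[0,[0,0,0],[0,0,0]]]'; python3 where.py;  python3 - <<'E'
from h import *
im=env.grab_frame('side');save(im,'s12raw')
k=7;save(cv2.resize(im[165:225,265:365],None,fx=k,fy=k,interpolation=cv2.INTER_CUBIC),'s12')
im=env.grab_frame('top');save(cv2.resize(im[170:260,250:390],None,fx=5,fy=5,interpolation=cv2.INTER_CUBIC),'t12')
E
```

```text
time_s: 22.05
ee_pos: [615.5, -8.3, 114.8]
ee_rot: [-90.0, 30.0, -129.2]
force: [0.7, -0.6, -4.6]
gripper_width: 30.0
t 22.05 pos [615.49  -8.31 114.81] rot [ -90.01   30.   -129.25] q [-17.61  20.21 106.63  38.59  48.19  -3.4 ] F [ 0.74 -0.62 -4.59] w 30.0
slot coords TCP [113.94   0.56 -31.36] F slot [-2.31 -0.97 -3.97]
```

View pics/s12.png

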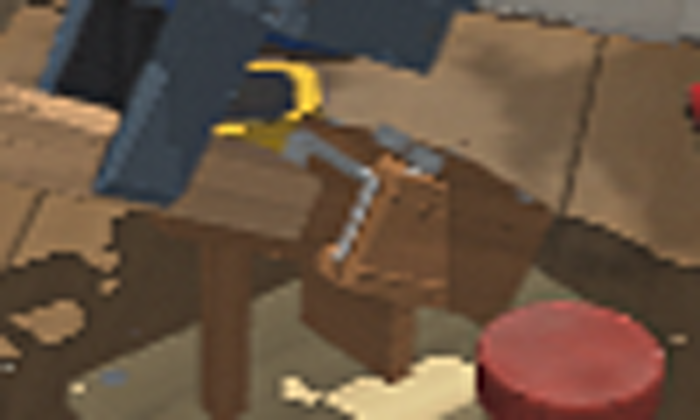

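View pics/t12.png

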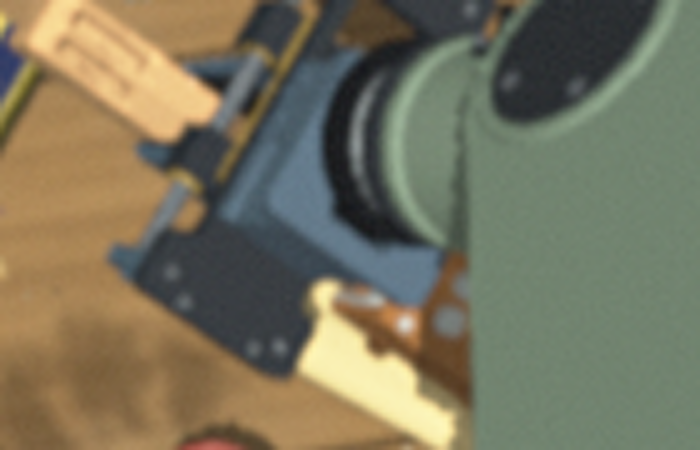

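```bash
python3 -m handwheel '[[0,[3,0,0],[0,0,0]],[0,[4,0,0],[0,0,0]],[0,[4,0,0],[0,0,0]],[0,[4,0,0],[0,0,0]],[0,[4,0,0],[0,0,0]],[0,[4,0,0],[0,0,0]],[0,[4,0,0],[0,0,0]],[0,[3,0,0],[0,0,0]],[0,[0,0,0],[0,0,0]],[0,[0,0,0],[0,0,0]]]'; python3 where.py;  python3 - <<'E'
from h import *
im=env.grab_frame('side');k=7;save(cv2.resize(im[165:225,265:365],None,fx=k,fy=k,interpolation=cv2.INTER_CUBIC),'s13')
E
```

```text
time_s: 22.98
ee_pos: [599.0, -28.5, 99.7]
ee_rot: [-90.0, 30.0, -129.3]
force: [0.6, -1.2, -5.2]
gripper_width: 30.1
t 22.98 pos [598.96 -28.53  99.66] rot [ -90.03   30.   -129.28] q [-20.32  20.51 108.91  39.88  47.54  -7.8 ] F [ 0.55 -1.23 -5.21] w 30.1
slot coords TCP [ 83.74   0.57 -31.43] F slot [-3.12 -1.2  -4.21]
```

View pics/s13.png

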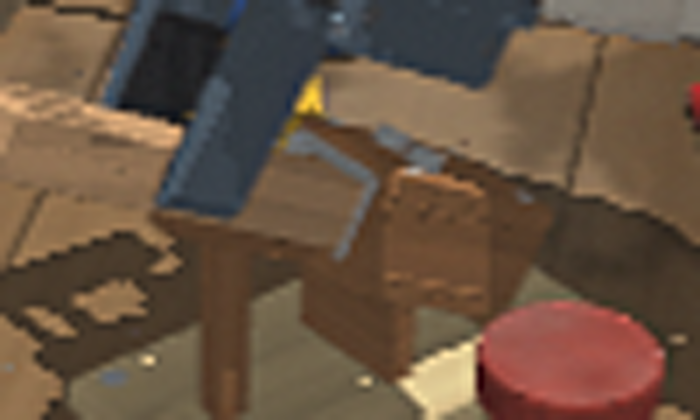

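```bash
python3 -m handwheel '[[0,[3,0,0.2],[0,0,0]],[0,[3,0,0.2],[0,0,0]],[0,[3,0,0],[0,0,0]],[0,[3,0,0],[0,0,0]],[0,[3,0,0],[0,0,0]],[0,[3,0,0],[0,0,0]],[0,[3,0,0],[0,0,0]],[0,[2,0,0],[0,0,0]],[0,[0,0,0],[0,0,0]],[0,[0,0,0],[0,0,0]]]'; python3 where.py
```

```text
time_s: 23.87
ee_pos: [586.7, -44.2, 88.2]
ee_rot: [-90.0, 30.0, -129.3]
force: [0.1, -0.7, -4.1]
gripper_width: 30.0
t 23.87 pos [586.72 -44.18  88.21] rot [ -90.02   30.   -129.27] q [-22.45  20.88 110.46  40.79  47.13 -11.19] F [ 0.08 -0.65 -4.06] w 30.0
slot coords TCP [ 60.81   0.15 -31.41] F slot [-2.42 -0.47 -3.29]
```

```bash
python3 -m handwheel '[[0,[0.6,0,0],[0,0,0]],[0,[0.6,0,0],[0,0,0]],[0,[0.6,0,0],[0,0,0]],[0,[0.6,0,0],[0,0,0]],[0,[0.6,0,0],[0,0,0]],[0,[0.6,0,0],[0,0,0]],[0,[0.6,0,0],[0,0,0]],[0,[0.6,0,0],[0,0,0]],[0,[0.6,0,0],[0,0,0]],[0,[0.6,0,0],[0,0,0]]]' 12; python3 where.py
```

```text
time_s: 24.7
ee_pos: [583.4, -48.1, 85.2]
ee_rot: [-90.0, 30.0, -129.2]
force: [0.5, -0.3, -4.6]
gripper_width: 30.1
t 24.7 pos [583.4  -48.14  85.19] rot [ -90.01   30.   -129.25] q [-23.01  20.98 110.87  41.02  47.02 -12.09] F [ 0.53 -0.33 -4.57] w 30.1
slot coords TCP [ 54.84   0.22 -31.44] F slot [-2.22 -0.62 -4.  ]
```

```bash
python3 -m handwheel '[[0,[0.5,0,0],[0,0,0]],[0,[0.5,0,0],[0,0,0]],[0,[0.5,0,0],[0,0,0]],[0,[0.5,0,0],[0,0,0]],[0,[0.5,0,0],[0,0,0]],[0,[0.5,0,0],[0,0,0]],[0,[0.5,0,0],[0,0,0]],[0,[0.5,0,0],[0,0,0]],[0,[0.5,0,0],[0,0,0]],[0,[0.5,0,0],[0,0,0]]]' ; python3 where.py
```

```text
time_s: 25.53
ee_pos: [580.7, -51.5, 82.7]
ee_rot: [-90.0, 30.0, -129.3]
force: [0.6, -0.3, -4.4]
gripper_width: 29.8
t 25.53 pos [580.69 -51.5   82.71] rot [ -90.01   30.   -129.25] q [-23.48  21.07 111.19  41.21  46.93 -12.82] F [ 0.62 -0.27 -4.37] w 29.8
slot coords TCP [ 49.85   0.19 -31.43] F slot [-2.03 -0.65 -3.87]
```

```bash
python3 -m handwheel '[[0,[0.5,0,0],[0,0,0]],[0,[0.5,0,0],[0,0,0]],[0,[0.5,0,0],[0,0,0]],[0,[0.5,0,0],[0,0,0]],[0,[0.5,0,0],[0,0,0]],[0,[0.5,0,0],[0,0,0]],[0,[0.5,0,0],[0,0,0]],[0,[0.5,0,0],[0,0,0]],[0,[0.5,0,0],[0,0,0]],[0,[0.5,0,0],[0,0,0]]]' ; python3 where.py
```

```text
time_s: 26.37
ee_pos: [577.9, -54.8, 80.2]
ee_rot: [-90.0, 30.0, -129.2]
force: [0.2, -1.5, -5.6]
gripper_width: 29.7
t 26.37 pos [577.93 -54.82  80.21] rot [ -90.01   30.   -129.25] q [-23.96  21.17 111.51  41.39  46.85 -13.57] F [ 0.18 -1.47 -5.59] w 29.7
slot coords TCP [ 44.87   0.23 -31.43] F slot [-3.68 -1.07 -4.33]
```

```bash
python3 -m handwheel '[[0,[0.4,0,0],[0,0,0]],[0,[0.4,0,0],[0,0,0]],[0,[0.4,0,0],[0,0,0]],[0,[0.4,0,0],[0,0,0]],[0,[0.4,0,0],[0,0,0]],[0,[0.4,0,0],[0,0,0]],[0,[0.4,0,0],[0,0,0]],[0,[0.4,0,0],[0,0,0]],[0,[0.4,0,0],[0,0,0]],[0,[0.4,0,0],[0,0,0]]]' ; python3 where.py
```

```text
time_s: 27.2
ee_pos: [575.8, -57.4, 78.3]
ee_rot: [-90.0, 30.0, -129.2]
force: [2.2, 2.7, -2.1]
gripper_width: 30.2
t 27.2 pos [575.83 -57.43  78.28] rot [ -90.01   30.01 -129.25] q [-24.33  21.25 111.76  41.55  46.78 -14.16] F [ 2.19  2.72 -2.06] w 30.2
slot coords TCP [ 41.     0.2  -31.43] F slot [ 1.99  0.02 -3.53]
```

```bash
python3 -m handwheel '[[0,[0.3,0,0],[0,0,0]],[0,[0.3,0,0],[0,0,0]],[0,[0.3,0,0],[0,0,0]],[0,[0.3,0,0],[0,0,0]],[0,[0.3,0,0],[0,0,0]],[0,[0.3,0,0],[0,0,0]],[0,[0,0,0],[0,0,0]],[0,[0,0,0],[0,0,0]],[0,[0,0,0],[0,0,0]],[0,[0,0,0],[0,0,0]]]' ; python3 where.py
```

```text
time_s: 28.03
ee_pos: [574.8, -58.8, 77.3]
ee_rot: [-90.0, 30.0, -129.2]
force: [1.7, 1.7, -2.8]
gripper_width: 29.6
t 28.03 pos [574.77 -58.76  77.28] rot [ -90.01   29.99 -129.24] q [-24.51  21.29 111.88  41.59  46.75 -14.42] F [ 1.72  1.68 -2.75] w 29.6
slot coords TCP [ 39.02   0.19 -31.45] F slot [ 0.69 -0.27 -3.58]
```

```bash
python3 -m handwheel '[[0,[0.3,0,0],[0,0,0]],[0,[0.3,0,0],[0,0,0]],[0,[0.3,0,0],[0,0,0]],[0,[0.3,0,0],[0,0,0]],[0,[0.3,0,0],[0,0,0]],[0,[0.3,0,0],[0,0,0]],[0,[0,0,0],[0,0,0]],[0,[0,0,0],[0,0,0]],[0,[0,0,0],[0,0,0]],[0,[0,0,0],[0,0,0]]]' ; python3 where.py
```

```text
time_s: 28.87
ee_pos: [574.1, -59.6, 76.8]
ee_rot: [-90.0, 30.1, -129.3]
force: [2.5, 2.9, -1.4]
gripper_width: 29.8
t 28.87 pos [574.12 -59.63  76.77] rot [ -90.01   30.05 -129.26] q [-24.66  21.32 111.97  41.72  46.75 -14.68] F [ 2.5   2.89 -1.36] w 29.8
slot coords TCP [ 37.84   0.14 -31.35] F slot [ 2.63 -0.11 -3.09]
```

```bash
python3 -m handwheel '[[0,[0.3,0,0],[0,0,0]],[0,[0.3,0,0],[0,0,0]],[0,[0.3,0,0],[0,0,0]],[0,[0.3,0,0],[0,0,0]],[0,[0,0,0],[0,0,0]],[0,[0,0,0],[0,0,0]],[0,[0,0,0],[0,0,0]],[0,[0,0,0],[0,0,0]],[0,[0,0,0],[0,0,0]],[0,[0,0,0],[0,0,0]]]' ; python3 where.py
python3 - <<'E'
from h import *
im=env.grab_frame('wrist');save(im[40:300,200:360],'w20');
E
```

```text
time_s: 29.7
ee_pos: [574.1, -59.7, 76.9]
ee_rot: [-90.0, 30.2, -129.3]
force: [4.9, 6.8, 0.3]
gripper_width: 30.0
t 29.7 pos [574.1  -59.74  76.95] rot [ -90.03   30.16 -129.29] q [-24.74  21.33 112.    41.88  46.79 -14.85] F [4.93 6.79 0.3 ] w 30.0
slot coords TCP [ 37.84   0.08 -31.14] F slot [ 7.4   0.47 -3.93]
```

```bash
python3 -m handwheel '[[0,[0.3,0,0],[0,0,0]],[0,[0.3,0,0],[0,0,0]],[0,[0.2,0,0],[0,0,0]],[0,[0,0,0],[0,0,0]],[0,[0,0,0],[0,0,0]],[0,[0,0,0],[0,0,0]],[0,[0,0,0],[0,0,0]],[0,[0,0,0],[0,0,0]],[0,[0,0,0],[0,0,0]],[0,[0,0,0],[0,0,0]]]' ; python3 where.py
python3 - <<'E'
from h import *
im=env.grab_frame('wrist');save(np.hstack([im[40:300,200:360],cv2.imread('pics/w10.png')[40:300,200:360,::-1]]),'w21')
E
```

```text
time_s: 30.58
ee_pos: [574.1, -59.8, 77.1]
ee_rot: [-90.0, 30.2, -129.3]
force: [6.8, 8.4, 1.4]
gripper_width: 29.9
t 30.58 pos [574.07 -59.77  77.05] rot [ -90.04   30.24 -129.3 ] q [-24.8   21.33 112.02  41.98  46.82 -14.97] F [6.78 8.37 1.41] w 29.9
slot coords TCP [ 37.85   0.08 -31.03] F slot [10.04  0.05 -4.17]
```

View pics/w21.png

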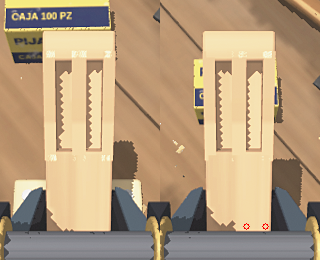

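```bash
python3 -m handwheel '[[0,[-0.5,0,0],[0,0,0]],[0,[-0.5,0,0],[0,0,0]],[0,[-0.5,0,0],[0,0,0]],[0,[-0.4,0,0],[0,0,0]],[0,[0,0,0],[0,0,0]],[0.7,[0,0,0],[0,0,0]],[0.7,[0,0,0],[0,0,0]],[0.7,[0,0,0],[0,0,0]],[0.7,[0,0,0],[0,0,0]],[0.7,[0,0,0],[0,0,0]]]' ; python3 where.py; python3 -m handwheel '[[0.7,[0,0,0],[0,0,0]],[0.7,[0,-8,0],[0,0,0]],[0.7,[0,-15,0],[0,0,0]],[0.7,[0,-25,0],[0,0,0]],[0.7,[0,-30,0],[0,0,0]],[0.7,[0,-30,0],[0,0,0]],[0.7,[0,-20,0],[0,0,0]],[0.7,[0,0,0],[0,0,0]],[0.7,[0,0,0],[0,0,0]],[0.7,[0,0,0],[0,0,0]]]'; python3 where.py
python3 - <<'E'
from h import *
s=env.state();im=env.grab_frame('wrist').copy();K,T=cam('wrist',s);S=slotT(np.load('p.npy'))
c=37.84-1.4
for q in proj(ap(S,[[c+90,15,10.5],[c+90,-15,10.5],[c+40,0,10.5],[0,16.5,13.5],[0,-16.5,13.5]]),K,T): print(q);cv2.circle(im,tuple(int(round(a)) for a in q),3,(255,0,0),1)
save(im,'w22')
save(cv2.resize(env.grab_frame('side')[140:290,220:380],None,fx=4,fy=4),'s22')
save(cv2.resize(env.grab_frame('top')[140:320,180:420],None,fx=3,fy=3),'t22')
E
```

```text
time_s: 31.47
ee_pos: [573.5, -60.3, 76.1]
ee_rot: [-90.0, 30.0, -129.3]
force: [0.6, -1.3, -3.5]
gripper_width: 60.4
t 31.47 pos [573.46 -60.3   76.08] rot [ -90.02   29.96 -129.26] q [-24.71  21.34 112.02  41.63  46.71 -14.7 ] F [ 0.61 -1.32 -3.52] w 60.4
slot coords TCP [ 36.68   0.23 -31.48] F slot [-2.31 -1.31 -2.73]
time_s: 32.3
ee_pos: [532.6, -109.1, 186.2]
ee_rot: [-90.1, 30.0, -129.3]
force: [1.1, 0.7, -4.2]
gripper_width: 63.6
t 32.3 pos [ 532.65 -109.06  186.21] rot [ -90.13   29.97 -129.3 ] q [-31.96  12.93 105.4   34.07  62.26  -9.08] F [ 1.06  0.7  -4.2 ] w 63.6
slot coords TCP [36.67  0.99 95.69] F slot [-1.05 -0.38 -4.24]
[258.56  94.17]
[298.27  94.13]
[278.45 160.7 ]
[258.75 253.13]
[298.28 253.12]
```

View pics/w22.png

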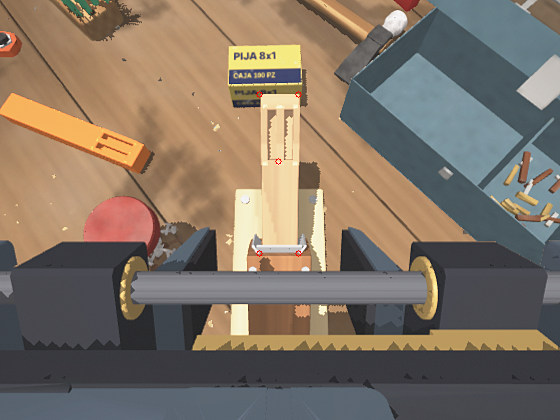

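View pics/s22.png

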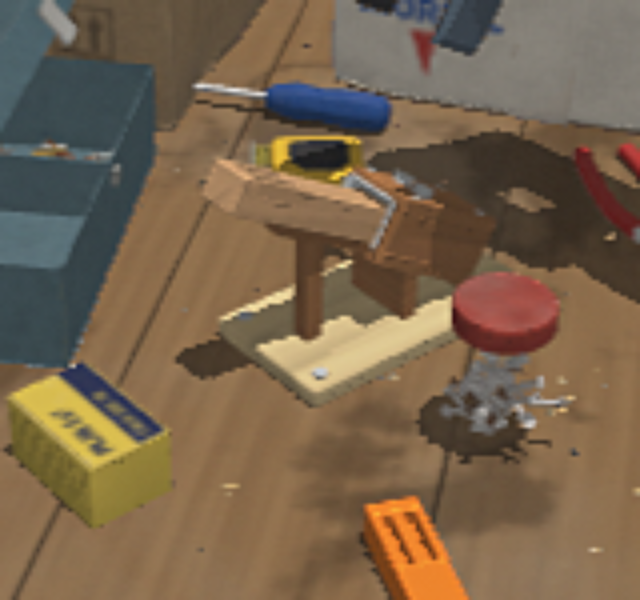

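View pics/t22.png

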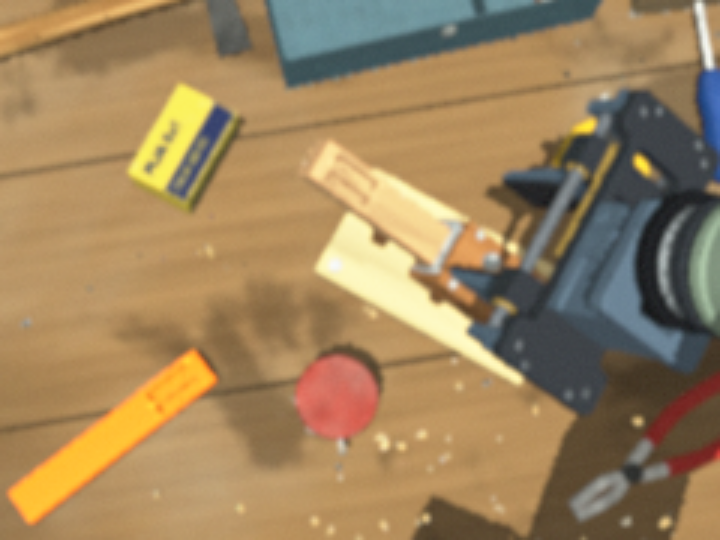

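The strip's outer end is at row 95 (94 predicted) with the pockets up and outward. Tape measure, jar and box look undisturbed, and the gripper is clear. I'm handing in.

```bash
python3 -c "
from workcell import env
print(env.job_done(), env.state()['time_s'])"
```

```text
the job is handed in; nothing more can be done
the job is handed in; nothing more can be done
```

The strip is now in the jig with its plain end in and the pockets up and outward. It is pressed firm against the depth stop and released. I handed the job in at about 32 s; no verdict was given.

- **How it was done:** I drew the strip right out of the slot and laid it on the bench, because the last joint's range did not allow a half turn in one grasp. I then regripped it from the other side, turned it and slid the plain end in.
- **Pushing home:** Resistance rose by about 4 N at 46–50 mm depth, where the cushion began to move. The strip came to a firm stop at about 54 mm. I then pressed to about 12 N (limit 30 N), during which the tool did not advance and the strip did not slip in the grip. I then eased off and let go.
- **Last checks:** The last wrist picture shows the outer end within about 1 px of where the home depth predicts. The tape measure, jar, box and orange look-alike show no movement in the last pictures, judged by eye. The force reading is back near its unloaded value and the gripper is clear.
- **What went wrong or disagreed:** The first grasp closed on air above the strip. The fingertips are about 25 mm short of the stated TCP (the tool's reference point), so I went 24 mm deeper. The side camera also put the strip's ends some millimetres off from the wrist view, so I relied on the wrist view and the force.

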